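Roll-test the syringe pump's guide rods on the surface plate

TASK

Three spare guide rods for the syringe pump lie across the granite surface plate. Lay a fingertip on each in turn and, with a light touch of only a few newtons, roll it half a turn along the plate away from the robot to feel whether it lifts or wobbles. Put any bent rod into the plain open tray beside the plate, leave the straight ones lying on the plate where they have rolled to, and do not disturb the other things.

Things in the scene. Friction and masses are not known exactly. Their poses are not given: they have to be found in the camera images.
- rod_1_center (a point): steel guide rod, 8 mm diameter, 110 mm long, about 45 g; the three look alike, any may be slightly bent. The point is the middle of its length on its centre line, 4 mm above the plate's face as it lies there. Its own y axis runs along the rod; at the start its z axis points up, and x and z turn as it rolls.
- rod_2_center (a point): steel guide rod, 8 mm diameter, 110 mm long, about 45 g; the three look alike, any may be slightly bent. The point is the middle of its length on its centre line, 4 mm above the plate's face as it lies there. Its own y axis runs along the rod; at the start its z axis points up, and x and z turn as it rolls.
- rod_3_center (a point): steel guide rod, 8 mm diameter, 110 mm long, about 45 g; the three look alike, any may be slightly bent. The point is the middle of its length on its centre line, 4 mm above the plate's face as it lies there. Its own y axis runs along the rod; at the start its z axis points up, and x and z turn as it rolls.
- plate_top (a point): dark granite surface plate, 300 mm (its x) by 200 mm (its y), fixed and level; this point is the centre of its upper face, 60 mm above the table, z up. The rods start about 90 mm apart along its x, each roughly along its y, in any order. A bearing bush and a collar stand near its long edges, about 85 mm to +y and -y of its middle.
- tray_in (a point): plain open aluminium tray for rejects, fixed, 165 mm (its x) by 115 mm (its y) outside, 32 mm tall with 3 mm walls, no dividers, to the left or right of the plate; the point is the centre of its inner floor, 3 mm above the table. The clear box of the same size with dividers, on the other side of the plate, is not for rods.
- bearing: bystander, leave alone: steel bearing bush standing on the plate, 19 mm across, 29 mm tall; the point is the centre of its underside
- collar: bystander, leave alone: dark steel shaft collar on the plate, 22 mm across, 11 mm tall; the point is the centre of its underside
- driver: bystander, leave alone: screwdriver lying on the table, 170 mm long; the point is the centre of its underside
- dish: bystander, leave alone: clear petri dish, 90 mm across, 16 mm tall; the point is the centre of its underside
- vial: bystander, leave alone: small vial, 28 mm across, 55 mm tall; the point is the centre of its underside
- slips: bystander, leave alone: little box of cover slips, 80 by 30 by 28 mm; the point is the centre of its underside
- syringe: bystander, leave alone: 20 ml syringe lying on the table, 160 mm long, 34 mm wide; the point is the centre of its underside
- plate: the same granite plate; origin at table height under its centre
- rod_1: rod of rod_1_center (origin 4 mm off its centre line). A bent rod is bowed by about 2 mm over its length, hard to see; it rests flat on its side, bulging towards the robot. Rolled away, its middle rises about 2 mm by a quarter turn, on its two ends, and sinks flat again by half a turn. A straight rod rolls level.
- rod_2: rod of rod_2_center, likewise. A fingertip laid on top at mid-length and drawn across the rod rolls it; the rod travels half as far as the fingertip, 12.6 mm for half a turn if straight, so it passes back under the fingertip by as much. Rods do not roll on by themselves when let go slowly.
- rod_3: rod of rod_3_center, likewise. Steel on stone is stiff, and measured heights are a millimetre or more out: let the fingertip follow the rod's height by feel. A light touch here is 2 to 4 N while the rod turns; over 8 N is bearing hard (20 N for the first touch).
Things that resemble listed ones, but are neither listed nor needed, are in the scene too. What is shaped like the rod_1 but green or purple is not meant.

How it is judged:
By the outcome, as a careful person would: the job done as asked, in the order asked, and still so for the second after the job is handed in, with the robot touching nothing.
It also fails if it takes over 72 s, if anything falls off the work surface, if the arm or the gripper's body presses on something with over 40 N, if the wrist force passes 120 N, or if a joint passes its speed limit or range.

ROBOT

A 7-joint arm with a two-finger parallel gripper is mounted at the origin on the work surface. World frame = base frame: x ahead of the robot, y to its left, z up, the work surface at z = 0. Lengths are in m, angles in rad, forces in N, time in s.
With the tool pointing down it reaches from about 0.4 to 0.875 m from the base axis. Payload 19.3 kg.
Tool frame: the origin (TCP) lies at the very end of the fingers, on their centre line; the grasp point (between the pads) lies 19 mm behind it; z points along the fingers, y is the direction in which the jaws open and shut (so a half turn about z gives the same grasp; the last joint's range is limited). The gripper opens to 85 mm and grips with 20 to 120 N. Pads are 22 mm wide; open, the fingers measure 114 mm over their backs; the gripper's body (76 mm by 85 mm) begins 54 mm behind the grasp point. The pads swing forward as they close: fully open they stand 13 mm farther back than shut.
Start: joints at [-1.389, 0.521, -0.036, 1.599, 0.021, 1.021, -0.113], TCP at [0.156, 0.605, 0.231] pointing down, gripper open.
Joint ranges: [-2.91, 2.91], [-0.3, 2.13], [-1.5, 1.42], [0.17, 2.43], [-1.26, 4.41], [0.16, 1.93], [-2.52, 2.52]. Speed limits (rad/s): [1.89, 1.89, 2.39, 2.39, 3.01, 3.01, 3.01].

INTERFACE

Orientations are given as [roll, pitch, yaw] about the fixed x, y, z axes, in that order (R = Rz(yaw) Ry(pitch) Rx(roll)).
In Python, from workcell import bot gives the robot as it stands. The module is installed in compiled form; this text tells all that it offers.
- The arm moves only by the shell command python3 -m inch 'ROWS' [FORCE]. ROWS is JSON, a list of rows, each an object of numbers: "dx", "dy", "dz": the shift along the tool's x, y, z in mm; "rx", "ry", "rz": the turn, a rotation vector about the tool's x, y, z in rad; "hand": the closure, from -1 (fully open) to 1 (shut), so that 0 is half open. In form: [{"dx": .., "dy": .., "dz": .., "rx": .., "ry": .., "rz": .., "hand": ..}, ...]. A call has 1 to 10 rows; each row shifts and turns the commanded pose from where the row before left it, along the tool's axes as they then stand; what a row does not reach is not made up. A row lasts 1/10 s, in which the tool goes at most 50 mm and 8.59 degrees, less where a joint would pass 70% of its speed; a pose out of reach is approached as far as the arm can. A call with a gripper value outside its range is refused whole. The fingers move at their own pace and stop on an object; FORCE is the grip in N (left out, the last holds). Time passes only in rows, so rows that do not move let the fingers close. It gives the time, the measured TCP pose, the force and the opening at its end, in the units of the state.
- bot.observe(): the state, without advancing time (a new reading comes with each control period).
- bot.grab_frame(name): name is "side" or "top" or "wrist"; returns (picture, depth): 384x512x3 uint8, red, green, blue; 384x512 float32, m along the optical axis (not along the pixel's ray), 0 where there is no reading.
- bot.get_calibration(name): a dict with "vertical_fov" (degrees; the focal length in pixels is half the picture's height over the tangent of half this angle, whatever the lens; pixels are square), "cx", "cy" (the principal point, pixels), "origin" and "orientation" of the camera in the world. Camera axes: x right, y down, z forward; pixel columns grow to the right and rows downward; lengths in m; the calibration is good to about 2 mm. A picture is of the moment at which its call begins: read the wrist's pose just before it. get_calibration takes no time and is no camera call; for the wrist camera it gives the pose at the moment of the call.
- bot.job_done(): hands the job in, once; it reports no verdict.
Trained networks look in the newest picture that a camera, given by its name, has taken for a name from the list of things; names that differ only in an ending like _2 or _b are one class to them, and where a whole thing is asked for, a point or a joint stands for the part that bears it (a point fixed in the world has none). Each returns a list of dicts, best first, with "score" (0 to 1); they miss things now and then, are a little off and sometimes report something else, mostly with a low value. They report only what shows in the picture. A call takes as long as a camera call. They do not tell look-alikes from the thing itself.
- bot.trace(camera, target): "region" (384x512 bool, what is visible of it) and "box" ([left, top, right, bottom] in pixels, round what is visible of it).
- bot.tip_of(camera, target): "centre" ([row, column] in pixels: a listed point, or the origin of a listed thing).
The state is a dict: "clock": time; "qpos": joint angles; "qd": joint speeds; "joint_efforts": joint torques, N m; "position": TCP position; "tool_rot": TCP orientation; "force": force on the tool from outside, world axes, zero at the start; "moment": the same for the moment, N m; "grip_width": finger opening in m.
Only numpy, scipy, OpenCV 4.12 (cv2) and the standard library are available. Lean on these libraries where they do the work, as an engineer would, in place of code of your own. Each camera call takes 0.05 s, during which the arm holds its last target.

## Working session

There is one attempt and no reset: what is moved stays moved. The work goes in short steps, Python scripts to look and compute and a shell command to move; the robot and the scene stay as the last step left them, time stands still between calls to the robot, and variables do not carry over. Pictures are saved under pics/ and viewed, and the job is handed in when it is done.

```bash
mkdir -p pics
cat > h.py <<'E'
import numpy as np, cv2
from scipy.spatial.transform import Rotation as R
from workcell import bot
def cal(n):
    c=bot.get_calibration(n); f=192/np.tan(np.radians(c["vertical_fov"])/2)
    return c,f
def rot(o):
    o=np.array(o,float)
    if o.shape==(3,3): return o
    if o.shape==(3,): return R.from_euler('xyz',o).as_matrix()
    raise Exception(o)
def px2w(c,f,r,col,depth):
    p=np.array([(col-c["cx"])/f*depth,(r-c["cy"])/f*depth,depth])
    return rot(c["orientation"])@p+np.array(c["origin"])
def px2plane(c,f,r,col,z):
    d=rot(c["orientation"])@np.array([(col-c["cx"])/f,(r-c["cy"])/f,1]); o=np.array(c["origin"])
    return o+d*(z-o[2])/d[2]
def w2px(c,f,p):
    q=rot(c["orientation"]).T@(np.array(p)-np.array(c["origin"]))
    return q[1]/q[2]*f+c["cy"], q[0]/q[2]*f+c["cx"]
def save(n,img): cv2.imwrite("pics/"+n+".png",img[:,:,::-1])
E
python3 - <<'E'
from h import *
print(bot.observe())
for n in ["top","side","wrist"]:
    c,f=cal(n); print(n,c,f)
    im,d=bot.grab_frame(n); save(n+"0",im); np.save(n+"0d.npy",d)
    if n!="wrist":
        for t in ["rod_1_center","plate_top","tray_in","bearing","collar"]:
            for r in bot.tip_of(n,t)[:5]:
                print(n,t,r["score"],r["centre"])
E
```

```text
{'clock': 0.0, 'qpos': array([-1.38919129,  0.52201139, -0.03633902,  1.60000728,  0.02116551,
        1.02107284, -0.11279891]), 'qd': array([-8.65587698e-04, -1.83063914e-03, -6.26000990e-04,  5.36866318e-04,
        9.48956509e-04,  5.18872787e-04,  4.42887847e-05]), 'joint_efforts': array([ 1.10249421e-04, -9.27113986e+01,  1.97979659e+00, -3.69957519e+01,
        1.77861104e-02,  7.99592526e-03,  3.27701173e-05]), 'position': array([0.15565673, 0.60496305, 0.23072747]), 'tool_rot': array([-3.14047784e+00,  4.37115488e-05,  2.88977079e+00]), 'force': array([ 0.85698118,  0.32320982, -0.48279589]), 'moment': array([-0.01797523, -0.08277834,  0.03163739]), 'grip_width': 0.08534002772679529}
top {'vertical_fov': 46.207336185066104, 'cx': 261.9263244138007, 'cy': 188.59773712031583, 'origin': array([0.40553483, 0.00197899, 1.12693137]), 'orientation': array([-3.01417056, -0.02316659, -1.59134813])} 450.0578578489088
top rod_1_center 0.67 [96.0, 299.5]
top rod_1_center 0.51 [178.7, 242.3]
top rod_1_center 0.43 [288.0, 200.3]
top plate_top 0.6 [176.5, 247.5]
top plate_top 0.57 [180.4, 
[... 274 characters left out ...]
0.20745805, 0.66189319, 0.88916542]), 'orientation': array([-2.38881077,  0.00681271, -2.68165658])} 417.35071031981397
side rod_1_center 0.55 [157.4, 206.3]
side rod_1_center 0.5 [202.6, 242.3]
side rod_1_center 0.48 [285.0, 317.3]
side plate_top 0.88 [202.6, 243.9]
side tray_in 0.91 [320.4, 208.9]
side tray_in 0.57 [191.4, 272.6]
side tray_in 0.45 [191.1, 217.4]
side bearing 0.66 [218.4, 205.9]
side collar 0.63 [190.8, 270.1]
side collar 0.58 [190.3, 217.9]
wrist {'vertical_fov': 71.51673408024575, 'cx': 259.1592690085366, 'cy': 190.9549408472076, 'origin': array([0.07874438, 0.62411116, 0.37423535]), 'orientation': array([2.82381296e+00, 3.36932217e-05, 1.31892824e+00])} 266.6227013831266
```

View pics/top0.png

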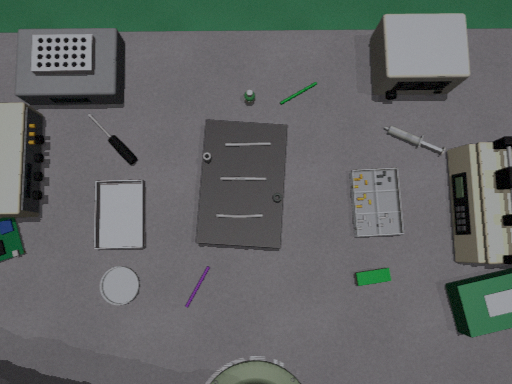

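View pics/side0.png

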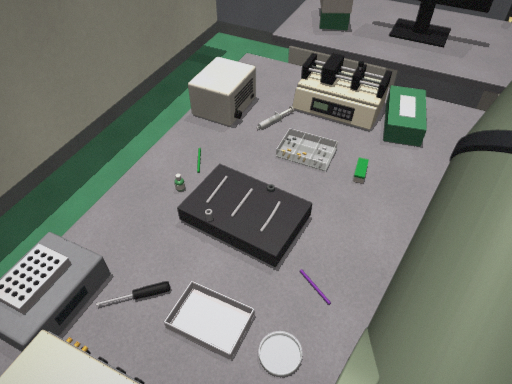

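View pics/wrist0.png

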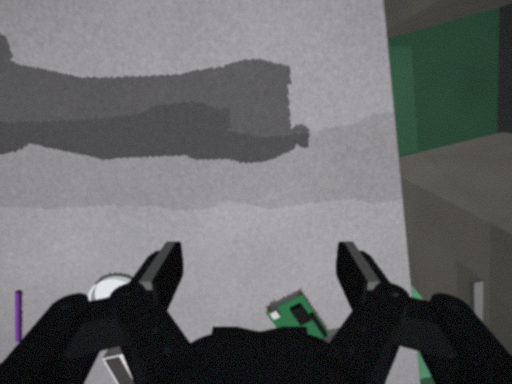

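Top view: image up is away from the robot and left is +y. The grey rods lie at (144,248), (179,243) and (216,240) on the dark plate. The plain white-floored tray is at (215,120), on the left, and the divided box is at (202,377), which is not for rods. The green (93,298) and purple (286,198) sticks are look-alikes, so I'll ignore them.

Run:
```python
from h import *
im=cv2.imread("pics/top0.png")[:,:,::-1]; d=np.load("top0d.npy")
c,f=cal("top")
roi=im[118:250,195:292]
save("crop0",cv2.resize(roi,None,fx=5,fy=4.5,interpolation=cv2.INTER_CUBIC))
g=cv2.cvtColor(np.ascontiguousarray(im),cv2.COLOR_RGB2GRAY)
m=np.zeros_like(g); m[128:235,212:275]=1
b=((g>105)&(m>0)).astype(np.uint8)
n,l,s,_=cv2.connectedComponentsWithStats(b,connectivity=8)
for i in range(1,n):
    if s[i,4]>40:
        ys,xs=np.where(l==i); P=np.array([px2plane(c,f,y,x,0.066)[:2] for y,x in zip(ys,xs)])
        mu=P.mean(0); u=np.linalg.svd(P-mu)[2][0]; t=(P-mu)@u; mid=mu+u*(t.max()+t.min())/2
        print(s[i],mid.round(4),"len",np.ptp(t).round(4),"dir",np.degrees(np.arctan2(u[1],u[0])).round(2),"depthz",[px2w(c,f,y,x,d[y,x])[2].round(3) for y,x in list(zip(ys,xs))[::25]])
for nm,(r,cc) in dict(tray=(214,121),bearing=(157,207),collar=(198,277),plate=(160,260)).items():
    print(nm,px2w(c,f,r,cc,d[r,cc]))
# plate mask
for t in ["plate","tray_in"]:
  bot.grab_frame("top")
  r=bot.trace("top",t)[0]; mk=r["region"].astype(np.uint8); cn=max(cv2.findContours(mk,0,1)[0],key=cv2.contourArea)
  q=np.array([px2plane(c,f,y,x,0.06 if t=="plate" else 0.032)[:2] for x,y in cn[:,0]]).astype(np.float32)
  print(t,r["score"],cv2.minAreaRect(q),cv2.boxPoints(cv2.minAreaRect(q)))
```

```text
[225 142  46   4 110] [0.6506 0.007 ] len 0.1083 dir 90.29 depthz [np.float64(0.066), np.float64(0.07), np.float64(0.069), np.float64(0.067), np.float64(0.07)]
[220 177  46   3 126] [0.567  0.0203] len 0.1071 dir -91.54 depthz [np.float64(0.068), np.float64(0.068), np.float64(0.071), np.float64(0.069), np.float64(0.069), np.float64(0.071)]
[216 214  47   4 121] [0.4781 0.0299] len 0.1083 dir -91.15 depthz [np.float64(0.065), np.float64(0.068), np.float64(0.069), np.float64(0.067), np.float64(0.068)]
tray [ 0.49193333  0.32540931 -0.00139591]
bearing [0.61996179 0.10468116 0.06346995]
collar [ 0.5182895  -0.06094871  0.0617938 ]
plate [ 0.61131057 -0.02233587  0.05983173]Traceback (most recent call last):
  File "<stdin>", line 20, in <module>
IndexError: list index out of range
```

View pics/crop0.png

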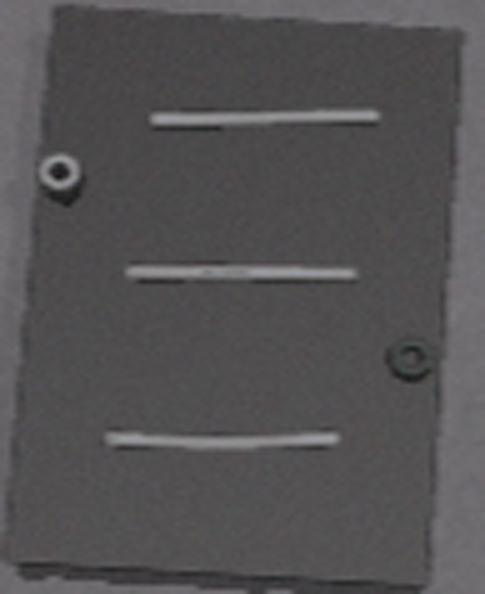

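The near rod looks slightly bowed toward the robot, but I'll decide by feel. I'm moving over the far rod first, with the fingers shut and the tool x axis along the roll direction.

```bash
python3 -m inch '[{"rz":-0.118,"hand":1},{"rz":-0.118,"hand":1},{"dx":-27.7,"dy":-32.8,"hand":1},{"dx":-27.7,"dy":-32.8,"hand":1},{"dx":-27.7,"dy":-32.8,"hand":1},{"dx":-27.7,"dy":-32.8,"hand":1},{"dx":-27.7,"dy":-32.8,"hand":1},{"dx":-27.7,"dy":-32.8,"hand":1},{"dx":-27.7,"dy":-32.8,"hand":1},{"dx":-27.7,"dy":-32.8,"hand":1}]'
python3 -m inch '[{"dx":-27.7,"dy":-32.8,"hand":1},{"dx":-27.7,"dy":-32.8,"hand":1},{"dx":-27.7,"dy":-32.8,"hand":1},{"dx":-27.7,"dy":-32.8,"hand":1},{"dx":-27.7,"dy":-32.8,"hand":1},{"dx":-27.7,"dy":-32.8,"hand":1},{"dx":-27.7,"dy":-32.8,"hand":1},{"dx":-27.7,"dy":-32.8,"hand":1},{"dx":-27.7,"dy":-32.8,"hand":1},{"dx":-27.7,"dy":-32.8,"hand":1}]'
python3 - <<'E'
from h import *
s=bot.observe(); print(s)
c,f=cal("wrist"); im,d=bot.grab_frame("wrist"); save("wrist1",im); np.save("w1d.npy",d)
for r in bot.tip_of("wrist","rod_1_center"): print(r, px2plane(c,f,*r["centre"],0.064))
E
```

```text
{'clock': 0.75, 'qpos': array([-1.38922435,  0.52139261, -0.0363317 ,  1.59947447,  0.02117638,
        1.02112918, -0.11278645]), 'qd': array([-0.0001428 ,  0.001487  ,  0.00145801, -0.00160133,  0.00151388,
       -0.00119581,  0.00065023]), 'joint_efforts': array([ 6.81999500e-04, -9.26735187e+01,  1.97831400e+00, -3.70246804e+01,
        1.80327479e-02,  1.63068398e-03, -2.75514105e-05]), 'position': array([0.1556984 , 0.60529101, 0.23130418]), 'tool_rot': array([-3.14157038e+00, -3.46193840e-05,  2.88980599e+00]), 'force': array([-0.04098987,  0.2858183 ,  0.12106658]), 'moment': array([ 0.01602343, -0.04512424, -0.00395924]), 'grip_width': 0.08519526483694766}
{'centre': [317.7, 21.1], 'score': 0.57} [0.27905046 0.21564125 0.064     ]schema error: expected keys dx, dy, dz, rx, ry, rz, hand
schema error: expected keys dx, dy, dz, rx, ry, rz, hand
```

View pics/wrist1.png

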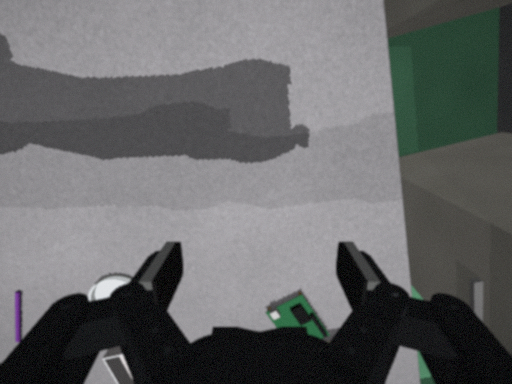

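The move was refused because every row needs all seven keys, so the arm hasn't moved. I'm resending it with full rows.

```bash
python3 -m inch '[{"dx":0,"dy":0,"dz":0,"rx":0,"ry":0,"rz":-0.118,"hand":1},{"dx":0,"dy":0,"dz":0,"rx":0,"ry":0,"rz":-0.118,"hand":1},{"dx":-27.7,"dy":-32.8,"dz":0,"rx":0,"ry":0,"rz":0,"hand":1},{"dx":-27.7,"dy":-32.8,"dz":0,"rx":0,"ry":0,"rz":0,"hand":1},{"dx":-27.7,"dy":-32.8,"dz":0,"rx":0,"ry":0,"rz":0,"hand":1},{"dx":-27.7,"dy":-32.8,"dz":0,"rx":0,"ry":0,"rz":0,"hand":1},{"dx":-27.7,"dy":-32.8,"dz":0,"rx":0,"ry":0,"rz":0,"hand":1},{"dx":-27.7,"dy":-32.8,"dz":0,"rx":0,"ry":0,"rz":0,"hand":1},{"dx":-27.7,"dy":-32.8,"dz":0,"rx":0,"ry":0,"rz":0,"hand":1},{"dx":-27.7,"dy":-32.8,"dz":0,"rx":0,"ry":0,"rz":0,"hand":1}]'
python3 -m inch '[{"dx":-27.7,"dy":-32.8,"dz":0,"rx":0,"ry":0,"rz":0,"hand":1},{"dx":-27.7,"dy":-32.8,"dz":0,"rx":0,"ry":0,"rz":0,"hand":1},{"dx":-27.7,"dy":-32.8,"dz":0,"rx":0,"ry":0,"rz":0,"hand":1},{"dx":-27.7,"dy":-32.8,"dz":0,"rx":0,"ry":0,"rz":0,"hand":1},{"dx":-27.7,"dy":-32.8,"dz":0,"rx":0,"ry":0,"rz":0,"hand":1},{"dx":-27.7,"dy":-32.8,"dz":0,"rx":0,"ry":0,"rz":0,"hand":1},{"dx":-27.7,"dy":-32.8,"dz":0,"rx":0,"ry":0,"rz":0,"hand":1},{"dx":-27.7,"dy":-32.8,"dz":0,"rx":0,"ry":0,"rz":0,"hand":1},{"dx":-27.7,"dy":-32.8,"dz":0,"rx":0,"ry":0,"rz":0,"hand":1},{"dx":-27.7,"dy":-32.8,"dz":0,"rx":0,"ry":0,"rz":0,"hand":1}]'
python3 - <<'E'
from h import *
s=bot.observe(); print({k:s[k] for k in ['clock','position','tool_rot','force','grip_width']})
c,f=cal("wrist"); im,d=bot.grab_frame("wrist"); save("wrist2",im); np.save("w2d.npy",d)
for r in bot.tip_of("wrist","rod_1_center"): print(r, px2plane(c,f,*r["centre"],0.064))
E
```

```text
clock: 1.85
position: [0.3741, 0.338, 0.2315]
tool_rot: [3.141, 0.0, 3.126]
force: [0.6, 0.8, 0.4]
grip_width: 0.0001
clock: 2.85
position: [0.6459, 0.0055, 0.2314]
tool_rot: [3.142, 0.0, 3.126]
force: [0.4, 0.7, 0.2]
grip_width: 0.0001
{'clock': 2.85, 'position': array([0.64586708, 0.00553612, 0.23140572]), 'tool_rot': array([3.14150851e+00, 2.01114118e-04, 3.12585209e+00]), 'force': array([0.42259388, 0.74125956, 0.16494703]), 'grip_width': 5.899878985676898e-05}
{'centre': [102.2, 270.1], 'score': 0.79} [0.56546925 0.0177666  0.064     ]
{'centre': [257.6, 176.1], 'score': 0.66} [ 0.76037488 -0.10830401  0.064     ]
```

View pics/wrist2.png

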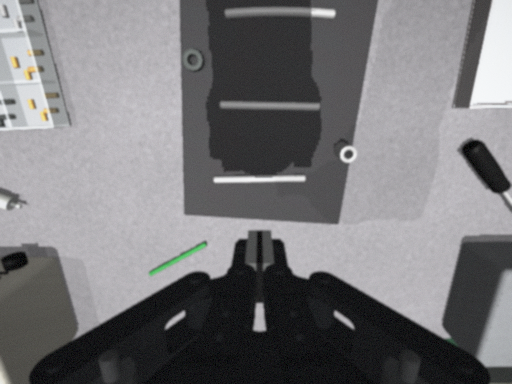

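The wrist view shows all three rods: far (180,260), mid (105,270) and near (13,280). In this view, down is away from the robot. Next I'll refine their lines from it.

Run:
```python
from h import *
im=cv2.imread("pics/wrist2.png")[:,:,::-1]; d=np.load("w2d.npy")
c,f=cal("wrist")
g=cv2.cvtColor(np.ascontiguousarray(im),cv2.COLOR_RGB2GRAY).astype(int)
for name,(r0,r1,c0,c1,th) in dict(far=(170,190,205,312,120),mid=(95,115,212,328,85),near=(2,24,218,342,100)).items():
    b=np.zeros(g.shape,np.uint8); b[r0:r1,c0:c1]=g[r0:r1,c0:c1]>th
    n,l,s,_=cv2.connectedComponentsWithStats(b,connectivity=8); i=1+np.argmax(s[1:,4])
    ys,xs=np.where(l==i); P=np.array([px2plane(c,f,y,x,0.066)[:2] for y,x in zip(ys,xs)])
    mu=P.mean(0); u=np.linalg.svd(P-mu)[2][0]; u*=np.sign(u[1]); t=(P-mu)@u; mid=mu+u*(t.max()+t.min())/2
    n_=np.array([u[1],-u[0]]); e=(P-mu)@n_
    # curvature: column-centroids
    cf=np.polyfit(t,e,2)
    print(name,s[i],"mid",mid.round(4),"len",np.ptp(t).round(4),"dir",np.degrees(np.arctan2(u[1],u[0])).round(2),"sag mm",(cf[0]*(0.055**2)*1e3).round(2))
```

```text
far [213 175  93   9 646] mid [ 0.6535 -0.0008] len 0.1104 dir 89.85 sag mm -0.43
mid [219  95 109  20 867] mid [0.5698 0.0169] len 0.1194 dir 88.25 sag mm -0.71
near [225   7 112  12 886] mid [0.4812 0.0245] len 0.1105 dir 88.01 sag mm 2.53
```

Near shows about 2.5 mm of sag, while mid and far show almost none; feel will confirm. The tool is already placed for the far rod, so I'm descending.

```bash
python3 -m inch '[{"dx":0,"dy":0,"dz":30,"rx":0,"ry":0,"rz":0,"hand":1},{"dx":0,"dy":0,"dz":40,"rx":0,"ry":0,"rz":0,"hand":1},{"dx":0,"dy":0,"dz":40,"rx":0,"ry":0,"rz":0,"hand":1},{"dx":0,"dy":0,"dz":30,"rx":0,"ry":0,"rz":0,"hand":1},{"dx":0,"dy":0,"dz":15,"rx":0,"ry":0,"rz":0,"hand":1},{"dx":0,"dy":0,"dz":2,"rx":0,"ry":0,"rz":0,"hand":1},{"dx":0,"dy":0,"dz":0,"rx":0,"ry":0,"rz":0,"hand":1},{"dx":0,"dy":0,"dz":0,"rx":0,"ry":0,"rz":0,"hand":1}]'
python3 - <<'E'
from h import *
s=bot.observe(); print({k:s[k] for k in ['clock','position','tool_rot','force','moment']})
E
```

```text
clock: 3.75
position: [0.6459, 0.0071, 0.076]
tool_rot: [3.141, 0.002, 3.126]
force: [0.7, 0.0, 0.4]
grip_width: -0.0
{'clock': 3.75, 'position': array([0.64587057, 0.00706588, 0.07600246]), 'tool_rot': array([3.14140799e+00, 2.32710793e-03, 3.12561419e+00]), 'force': array([0.66500359, 0.02886462, 0.40192497]), 'moment': array([-0.02074215,  0.02413107,  0.04735027])}
```

```bash
python3 -m inch '[{"dx":0,"dy":0,"dz":1,"rx":0,"ry":0,"rz":0,"hand":1},{"dx":0,"dy":0,"dz":1,"rx":0,"ry":0,"rz":0,"hand":1},{"dx":0,"dy":0,"dz":1,"rx":0,"ry":0,"rz":0,"hand":1}]'
python3 -m inch '[{"dx":0,"dy":0,"dz":0,"rx":0,"ry":0,"rz":0,"hand":1}]'
```

```text
clock: 4.05
position: [0.6451, 0.0071, 0.0717]
tool_rot: [3.142, 0.001, 3.126]
force: [-0.0, 0.1, 0.7]
grip_width: -0.0
clock: 4.15
position: [0.6449, 0.0071, 0.0713]
tool_rot: [3.142, -0.0, 3.126]
force: [0.2, -0.3, 0.3]
grip_width: -0.0
```

```bash
python3 -m inch '[{"dx":0,"dy":0,"dz":0.5,"rx":0,"ry":0,"rz":0,"hand":1}]'; python3 -m inch '[{"dx":0,"dy":0,"dz":0.5,"rx":0,"ry":0,"rz":0,"hand":1}]';python3 -m inch '[{"dx":0,"dy":0,"dz":0,"rx":0,"ry":0,"rz":0,"hand":1}]'
```

```text
clock: 4.25
position: [0.6449, 0.0071, 0.0708]
tool_rot: [-3.142, 0.0, 3.126]
force: [-0.3, 0.5, -0.1]
grip_width: 0.0001
clock: 4.35
position: [0.6449, 0.0071, 0.0703]
tool_rot: [-3.142, 0.0, 3.126]
force: [0.2, -0.1, 0.2]
grip_width: 0.0
clock: 4.45
position: [0.6449, 0.007, 0.0702]
tool_rot: [-3.142, -0.0, 3.126]
force: [0.3, -0.1, 0.1]
grip_width: 0.0
```

```bash
python3 -m inch '[{"dx":0,"dy":0,"dz":0.4,"rx":0,"ry":0,"rz":0,"hand":1}]'; python3 -m inch '[{"dx":0,"dy":0,"dz":0,"rx":0,"ry":0,"rz":0,"hand":1}]'
```

```text
clock: 4.55
position: [0.6449, 0.0071, 0.0699]
tool_rot: [-3.142, 0.0, 3.126]
force: [1.1, -0.2, 0.7]
grip_width: -0.0002
clock: 4.65
position: [0.6449, 0.0071, 0.0698]
tool_rot: [-3.142, -0.0, 3.126]
force: [-0.3, -0.9, -0.4]
grip_width: -0.0
```

```bash
python3 -m inch '[{"dx":0,"dy":0,"dz":0.4,"rx":0,"ry":0,"rz":0,"hand":1}]'; python3 -m inch '[{"dx":0,"dy":0,"dz":0.0,"rx":0,"ry":0,"rz":0,"hand":1}]'
```

```text
clock: 4.75
position: [0.6449, 0.0071, 0.0695]
tool_rot: [3.142, 0.0, 3.126]
force: [-0.3, -0.3, -0.3]
grip_width: 0.0
clock: 4.85
position: [0.6449, 0.007, 0.0695]
tool_rot: [-3.142, -0.0, 3.126]
force: [-0.6, -0.7, 0.2]
grip_width: 0.0002
```

```bash
python3 -m inch '[{"dx":0,"dy":0,"dz":0.3,"rx":0,"ry":0,"rz":0,"hand":1}]'; python3 -m inch '[{"dx":0,"dy":0,"dz":0.0,"rx":0,"ry":0,"rz":0,"hand":1}]'
```

```text
clock: 4.95
position: [0.6449, 0.007, 0.0692]
tool_rot: [-3.142, 0.0, 3.126]
force: [-0.3, 0.1, 0.3]
grip_width: 0.0003
clock: 5.05
position: [0.6449, 0.007, 0.0692]
tool_rot: [-3.142, -0.0, 3.126]
force: [-1.3, -0.3, 0.1]
grip_width: -0.0001
```

```bash
python3 -m inch '[{"dx":0,"dy":0,"dz":0.3,"rx":0,"ry":0,"rz":0,"hand":1}]'; python3 -m inch '[{"dx":0,"dy":0,"dz":0.0,"rx":0,"ry":0,"rz":0,"hand":1}]'
```

```text
clock: 5.15
position: [0.6449, 0.007, 0.0689]
tool_rot: [-3.142, 0.0, 3.126]
force: [0.7, -0.3, -0.9]
grip_width: 0.0001
clock: 5.25
position: [0.6449, 0.0071, 0.0689]
tool_rot: [-3.142, -0.0, 3.126]
force: [0.2, 0.7, 0.6]
grip_width: 0.0001
```

```bash
python3 -m inch '[{"dx":0,"dy":0,"dz":0.3,"rx":0,"ry":0,"rz":0,"hand":1}]'; python3 -m inch '[{"dx":0,"dy":0,"dz":0.0,"rx":0,"ry":0,"rz":0,"hand":1}]'
```

```text
clock: 5.35
position: [0.6449, 0.0071, 0.0686]
tool_rot: [-3.142, 0.0, 3.126]
force: [0.6, 0.5, 0.3]
grip_width: 0.0001
clock: 5.45
position: [0.6449, 0.0071, 0.0686]
tool_rot: [-3.142, -0.0, 3.126]
force: [-0.2, -0.5, -1.1]
grip_width: -0.0002
```

```bash
python3 -m inch '[{"dx":0,"dy":0,"dz":0.3,"rx":0,"ry":0,"rz":0,"hand":1}]'; python3 -m inch '[{"dx":0,"dy":0,"dz":0.0,"rx":0,"ry":0,"rz":0,"hand":1}]'
```

```text
clock: 5.55
position: [0.6449, 0.0071, 0.0683]
tool_rot: [3.142, 0.0, 3.126]
force: [-0.6, -0.2, -0.7]
grip_width: -0.0
clock: 5.65
position: [0.6449, 0.007, 0.0682]
tool_rot: [-3.142, -0.0, 3.126]
force: [-0.1, -0.5, -0.2]
grip_width: -0.0003
```

```bash
python3 -m inch '[{"dx":0,"dy":0,"dz":0.2,"rx":0,"ry":0,"rz":0,"hand":1}]'; python3 -m inch '[{"dx":0,"dy":0,"dz":0.0,"rx":0,"ry":0,"rz":0,"hand":1}]'
```

```text
clock: 5.75
position: [0.6449, 0.0071, 0.0681]
tool_rot: [3.142, 0.0, 3.126]
force: [1.2, -0.1, 1.2]
grip_width: 0.0002
clock: 5.85
position: [0.6449, 0.007, 0.0681]
tool_rot: [-3.142, 0.0, 3.126]
force: [0.7, -0.4, 0.8]
grip_width: -0.0002
```

```bash
python3 -m inch '[{"dx":0,"dy":0,"dz":0.1,"rx":0,"ry":0,"rz":0,"hand":1}]'; python3 -m inch '[{"dx":0,"dy":0,"dz":0.0,"rx":0,"ry":0,"rz":0,"hand":1}]'
```

```text
clock: 5.95
position: [0.645, 0.0071, 0.0681]
tool_rot: [3.142, 0.0, 3.126]
force: [0.9, -0.4, 2.1]
grip_width: -0.0
clock: 6.05
position: [0.645, 0.0071, 0.0681]
tool_rot: [-3.142, 0.0, 3.126]
force: [-0.4, -0.6, 1.3]
grip_width: -0.0001
```

```bash
python3 -m inch '[{"dx":0,"dy":0,"dz":0.1,"rx":0,"ry":0,"rz":0,"hand":1}]'; python3 -m inch '[{"dx":0,"dy":0,"dz":0.0,"rx":0,"ry":0,"rz":0,"hand":1}]'
```

```text
clock: 6.15
position: [0.645, 0.007, 0.068]
tool_rot: [-3.142, 0.0, 3.126]
force: [-0.5, -0.6, 2.9]
grip_width: 0.0002
clock: 6.25
position: [0.645, 0.007, 0.068]
tool_rot: [3.142, 0.0, 3.126]
force: [-0.8, -0.3, 3.1]
grip_width: 0.0002
```

Contact at about 3 N, with a stiffness of roughly 12 N per mm. I'll start the roll in 1 mm steps and watch Fz.

```bash
python3 -m inch '[{"dx":-1,"dy":0,"dz":0,"rx":0,"ry":0,"rz":0,"hand":1}]'; python3 -m inch '[{"dx":-1,"dy":0,"dz":0,"rx":0,"ry":0,"rz":0,"hand":1}]'
```

```text
clock: 6.35
position: [0.646, 0.007, 0.068]
tool_rot: [-3.142, 0.0, 3.126]
force: [-0.2, -0.1, 2.5]
grip_width: 0.0001
clock: 6.45
position: [0.6471, 0.0071, 0.068]
tool_rot: [3.142, 0.0, 3.126]
force: [-0.1, 0.9, 3.4]
grip_width: 0.0001
```

```bash
python3 -m inch '[{"dx":-1,"dy":0,"dz":0,"rx":0,"ry":0,"rz":0,"hand":1}]'; python3 -m inch '[{"dx":-1,"dy":0,"dz":0,"rx":0,"ry":0,"rz":0,"hand":1}]'
```

```text
clock: 6.55
position: [0.6481, 0.0071, 0.068]
tool_rot: [3.142, 0.0, 3.126]
force: [-0.1, -0.5, 3.7]
grip_width: -0.0
clock: 6.65
position: [0.6491, 0.0071, 0.068]
tool_rot: [3.142, 0.0, 3.126]
force: [-1.3, 0.2, 4.5]
grip_width: -0.0004
```

```bash
python3 -m inch '[{"dx":-1,"dy":0,"dz":-0.05,"rx":0,"ry":0,"rz":0,"hand":1}]'; python3 -m inch '[{"dx":-1,"dy":0,"dz":0,"rx":0,"ry":0,"rz":0,"hand":1}]'; python3 -m inch '[{"dx":-1,"dy":0,"dz":0,"rx":0,"ry":0,"rz":0,"hand":1}]'
```

```text
clock: 6.75
position: [0.6501, 0.007, 0.068]
tool_rot: [3.142, 0.0, 3.126]
force: [0.3, 0.5, 3.5]
grip_width: -0.0001
clock: 6.85
position: [0.6511, 0.0071, 0.068]
tool_rot: [3.142, 0.0, 3.126]
force: [0.3, 0.3, 4.8]
grip_width: 0.0001
clock: 6.95
position: [0.652, 0.007, 0.068]
tool_rot: [3.141, 0.0, 3.126]
force: [-0.7, 1.4, 5.0]
grip_width: -0.0004
```

```bash
python3 -m inch '[{"dx":-1,"dy":0,"dz":0,"rx":0,"ry":0,"rz":0,"hand":1}]'; python3 -m inch '[{"dx":-1,"dy":0,"dz":0,"rx":0,"ry":0,"rz":0,"hand":1}]'; python3 -m inch '[{"dx":-1,"dy":0,"dz":0,"rx":0,"ry":0,"rz":0,"hand":1}]'
```

```text
clock: 7.05
position: [0.653, 0.007, 0.068]
tool_rot: [3.142, 0.0, 3.126]
force: [-0.5, 0.9, 3.5]
grip_width: 0.0003
clock: 7.15
position: [0.654, 0.007, 0.068]
tool_rot: [3.141, 0.0, 3.126]
force: [-0.6, 2.1, 4.1]
grip_width: 0.0003
clock: 7.25
position: [0.655, 0.007, 0.068]
tool_rot: [3.142, 0.0, 3.126]
force: [0.2, 1.4, 3.9]
grip_width: 0.0
```

```bash
python3 -m inch '[{"dx":-1,"dy":0.1,"dz":-0.1,"rx":0,"ry":0,"rz":0,"hand":1}]'; python3 -m inch '[{"dx":-1,"dy":0.05,"dz":0,"rx":0,"ry":0,"rz":0,"hand":1}]'; python3 -m inch '[{"dx":-1,"dy":0,"dz":0,"rx":0,"ry":0,"rz":0,"hand":1}]'
```

```text
clock: 7.35
position: [0.656, 0.007, 0.068]
tool_rot: [3.142, -0.0, 3.126]
force: [0.7, 1.1, 3.2]
grip_width: -0.0002
clock: 7.45
position: [0.657, 0.007, 0.068]
tool_rot: [-3.142, -0.0, 3.126]
force: [-1.3, 1.3, 3.8]
grip_width: -0.0
clock: 7.55
position: [0.658, 0.007, 0.068]
tool_rot: [-3.142, -0.0, 3.126]
force: [-1.0, 1.0, 2.9]
grip_width: 0.0002
```

```bash
python3 -m inch '[{"dx":-1,"dy":0.02,"dz":0,"rx":0,"ry":0,"rz":0,"hand":1}]'; python3 -m inch '[{"dx":-1,"dy":0.02,"dz":0,"rx":0,"ry":0,"rz":0,"hand":1}]'; python3 -m inch '[{"dx":-1,"dy":0.02,"dz":0,"rx":0,"ry":0,"rz":0,"hand":1}]'
```

```text
clock: 7.65
position: [0.659, 0.007, 0.068]
tool_rot: [-3.142, -0.0, 3.126]
force: [-0.9, 1.7, 2.8]
grip_width: 0.0001
clock: 7.75
position: [0.66, 0.007, 0.068]
tool_rot: [-3.142, -0.0, 3.126]
force: [-0.2, 1.5, 2.4]
grip_width: 0.0
clock: 7.85
position: [0.661, 0.007, 0.068]
tool_rot: [-3.142, -0.0, 3.126]
force: [0.1, 2.1, 3.1]
grip_width: 0.0005
```

```bash
python3 -m inch '[{"dx":-1,"dy":0.05,"dz":0,"rx":0,"ry":0,"rz":0,"hand":1},{"dx":-1,"dy":0.05,"dz":0,"rx":0,"ry":0,"rz":0,"hand":1}]'; python3 -m inch '[{"dx":-1,"dy":0.02,"dz":0,"rx":0,"ry":0,"rz":0,"hand":1},{"dx":-1,"dy":0.02,"dz":0,"rx":0,"ry":0,"rz":0,"hand":1}]'
```

```text
clock: 8.05
position: [0.663, 0.007, 0.068]
tool_rot: [-3.142, -0.0, 3.126]
force: [-0.5, 1.3, 3.1]
grip_width: -0.0001
clock: 8.25
position: [0.665, 0.0071, 0.068]
tool_rot: [-3.142, -0.0, 3.126]
force: [0.1, 1.5, 1.8]
grip_width: 0.0001
```

```bash
python3 -m inch '[{"dx":-1,"dy":0.02,"dz":0,"rx":0,"ry":0,"rz":0,"hand":1},{"dx":-1,"dy":0.02,"dz":0,"rx":0,"ry":0,"rz":0,"hand":1}]'; python3 -m inch '[{"dx":-1,"dy":0.02,"dz":0,"rx":0,"ry":0,"rz":0,"hand":1},{"dx":-1,"dy":0.02,"dz":0,"rx":0,"ry":0,"rz":0,"hand":1},{"dx":-1,"dy":0.02,"dz":0,"rx":0,"ry":0,"rz":0,"hand":1}]';python3 -m inch '[{"dx":-0.3,"dy":0,"dz":0,"rx":0,"ry":0,"rz":0,"hand":1},{"dx":0,"dy":0,"dz":0,"rx":0,"ry":0,"rz":0,"hand":1}]'
```

```text
clock: 8.45
position: [0.667, 0.0071, 0.068]
tool_rot: [-3.142, -0.0, 3.126]
force: [-1.2, 0.6, 3.2]
grip_width: 0.0004
clock: 8.75
position: [0.67, 0.0071, 0.068]
tool_rot: [-3.142, -0.0, 3.126]
force: [-0.7, 1.4, 2.0]
grip_width: 0.0001
clock: 8.95
position: [0.6703, 0.0071, 0.068]
tool_rot: [-3.142, 0.0, 3.126]
force: [0.1, 1.6, 1.5]
grip_width: 0.0001
```

The far rod stayed level at about 3 N through 25.3 mm of fingertip travel, so it is straight. I'm lifting slowly to check the rod's position.

```bash
python3 -m inch '[{"dx":0,"dy":0,"dz":-0.5,"rx":0,"ry":0,"rz":0,"hand":1},{"dx":0,"dy":0,"dz":-2,"rx":0,"ry":0,"rz":0,"hand":1},{"dx":0,"dy":0,"dz":-20,"rx":0,"ry":0,"rz":0,"hand":1},{"dx":0,"dy":0,"dz":-5,"rx":0,"ry":0,"rz":0,"hand":1}]'
cat > fit.py <<'E'
from h import *
def fit(im,c,f,box,th,z=0.066):
    g=cv2.cvtColor(np.ascontiguousarray(im),cv2.COLOR_RGB2GRAY).astype(int); r0,r1,c0,c1=box
    b=np.zeros(g.shape,np.uint8); b[r0:r1,c0:c1]=g[r0:r1,c0:c1]>th
    n,l,s,_=cv2.connectedComponentsWithStats(b,connectivity=8); i=1+np.argmax(s[1:,4])
    ys,xs=np.where(l==i); P=np.array([px2plane(c,f,y,x,z)[:2] for y,x in zip(ys,xs)])
    mu=P.mean(0); u=np.linalg.svd(P-mu)[2][0]; u*=np.sign(u[1]) or 1; t=(P-mu)@u; mid=mu+u*(t.max()+t.min())/2
    e=(P-mu)@np.array([u[1],-u[0]]); cf=np.polyfit(t,e,2)
    return dict(box=s[i].tolist(),mid=mid.round(4),len=np.ptp(t).round(4),dir=np.degrees(np.arctan2(u[1],u[0])).round(2),sag=(cf[0]*(0.055**2)*1e3).round(2))
E
python3 - <<'E'
from fit import *
c,f=cal("wrist"); im,d=bot.grab_frame("wrist"); save("wrist3",im)
print(bot.observe()["position"])
for p in [(0.652,0.06,0.064),(0.6646,0.06,0.064),(0.6646,-0.05,0.064),(0.5685,0.0186,0.064)]: print(p,w2px(c,f,p))
E
```

```text
clock: 9.35
position: [0.671, 0.0069, 0.0972]
tool_rot: [-3.142, 0.002, 3.126]
force: [-0.2, 0.5, -0.5]
grip_width: -0.0001
[0.67103376 0.0069625  0.0972603 ]
(0.652, 0.06, 0.064) (np.float64(193.3216210098253), np.float64(336.50440403641585))
(0.6646, 0.06, 0.064) (np.float64(210.070416788322), np.float64(335.17640070219994))
(0.6646, -0.05, 0.064) (np.float64(212.3525328993861), np.float64(180.94300688458043))
(0.5685, 0.0186, 0.064) (np.float64(62.56451051933283), np.float64(277.8108448574213))
```

View pics/wrist3.png

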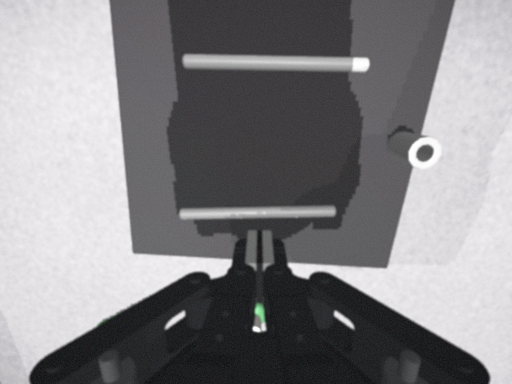

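The far rod rolled as predicted: seen at row 212, against 210–212 predicted. Next is the mid rod, which also sits where expected at (62.5, 276).

```bash
python3 -m inch '[{"dx":22,"dy":2,"dz":0,"rx":0,"ry":0,"rz":0,"hand":1},{"dx":22,"dy":2,"dz":0,"rx":0,"ry":0,"rz":0,"hand":1},{"dx":22,"dy":2,"dz":0,"rx":0,"ry":0,"rz":0,"hand":1},{"dx":22,"dy":2,"dz":0,"rx":0,"ry":0,"rz":0,"hand":1},{"dx":21,"dy":2,"dz":6,"rx":0,"ry":0,"rz":0,"hand":1},{"dx":0,"dy":0,"dz":12,"rx":0,"ry":0,"rz":0,"hand":1},{"dx":0,"dy":0,"dz":6,"rx":0,"ry":0,"rz":0,"hand":1},{"dx":0,"dy":0,"dz":1,"rx":0,"ry":0,"rz":0,"hand":1},{"dx":0,"dy":0,"dz":0,"rx":0,"ry":0,"rz":0,"hand":1}]'; python3 -m inch '[{"dx":0,"dy":0,"dz":0,"rx":0,"ry":0,"rz":0,"hand":1}]'
```

```text
clock: 10.3
position: [0.5618, 0.0187, 0.0702]
tool_rot: [-3.141, -0.0, 3.126]
force: [-0.5, -0.2, 0.6]
grip_width: 0.0
clock: 10.4
position: [0.5618, 0.0187, 0.0706]
tool_rot: [-3.142, 0.0, 3.126]
force: [0.4, -0.4, 0.9]
grip_width: -0.0001
```

```bash
python3 -m inch '[{"dx":0,"dy":0,"dz":1,"rx":0,"ry":0,"rz":0,"hand":1},{"dx":0,"dy":0,"dz":0.5,"rx":0,"ry":0,"rz":0,"hand":1}]'; python3 -m inch '[{"dx":0,"dy":0,"dz":0,"rx":0,"ry":0,"rz":0,"hand":1}]'
```

```text
clock: 10.6
position: [0.5615, 0.0188, 0.0691]
tool_rot: [3.142, 0.0, 3.126]
force: [-0.3, -0.3, -0.3]
grip_width: 0.0
clock: 10.7
position: [0.5615, 0.0188, 0.0691]
tool_rot: [-3.142, 0.0, 3.126]
force: [0.7, 0.3, -0.8]
grip_width: -0.0003
```

```bash
python3 -m inch '[{"dx":0,"dy":0,"dz":0.4,"rx":0,"ry":0,"rz":0,"hand":1}]'; python3 -m inch '[{"dx":0,"dy":0,"dz":0,"rx":0,"ry":0,"rz":0,"hand":1}]'
```

```text
clock: 10.8
position: [0.5615, 0.0188, 0.0687]
tool_rot: [3.142, 0.0, 3.126]
force: [0.8, 0.0, 0.2]
grip_width: -0.0001
clock: 10.9
position: [0.5614, 0.0188, 0.0686]
tool_rot: [-3.142, -0.0, 3.126]
force: [0.6, -0.5, 0.4]
grip_width: -0.0001
```

```bash
python3 -m inch '[{"dx":0,"dy":0,"dz":0.3,"rx":0,"ry":0,"rz":0,"hand":1}]'; python3 -m inch '[{"dx":0,"dy":0,"dz":0,"rx":0,"ry":0,"rz":0,"hand":1}]'
```

```text
clock: 11.0
position: [0.5614, 0.0188, 0.0684]
tool_rot: [-3.142, 0.0, 3.126]
force: [0.3, -0.2, 0.1]
grip_width: 0.0002
clock: 11.1
position: [0.5614, 0.0188, 0.0683]
tool_rot: [-3.142, 0.0, 3.126]
force: [-0.3, 0.1, 0.5]
grip_width: -0.0004
```

```bash
python3 -m inch '[{"dx":0,"dy":0,"dz":0.2,"rx":0,"ry":0,"rz":0,"hand":1}]'; python3 -m inch '[{"dx":0,"dy":0,"dz":0,"rx":0,"ry":0,"rz":0,"hand":1}]'
```

```text
clock: 11.2
position: [0.5614, 0.0188, 0.0682]
tool_rot: [-3.142, 0.0, 3.126]
force: [0.1, -0.7, 0.3]
grip_width: -0.0002
clock: 11.3
position: [0.5614, 0.0189, 0.0681]
tool_rot: [3.142, -0.0, 3.126]
force: [-0.2, 0.0, -0.3]
grip_width: -0.0001
```

```bash
python3 -m inch '[{"dx":0,"dy":0,"dz":0.1,"rx":0,"ry":0,"rz":0,"hand":1}]'; python3 -m inch '[{"dx":0,"dy":0,"dz":0,"rx":0,"ry":0,"rz":0,"hand":1}]'
```

```text
clock: 11.4
position: [0.5614, 0.0188, 0.0681]
tool_rot: [-3.142, 0.0, 3.126]
force: [0.2, -0.1, 0.9]
grip_width: 0.0004
clock: 11.5
position: [0.5614, 0.0188, 0.0681]
tool_rot: [-3.142, 0.0, 3.126]
force: [-0.6, 0.2, 1.2]
grip_width: 0.0
```

```bash
python3 -m inch '[{"dx":0,"dy":0,"dz":0.1,"rx":0,"ry":0,"rz":0,"hand":1}]'; python3 -m inch '[{"dx":0,"dy":0,"dz":0,"rx":0,"ry":0,"rz":0,"hand":1}]'
```

```text
clock: 11.6
position: [0.5614, 0.0188, 0.068]
tool_rot: [-3.142, 0.0, 3.126]
force: [0.2, 0.3, 2.6]
grip_width: 0.0002
clock: 11.7
position: [0.5615, 0.0188, 0.068]
tool_rot: [-3.142, 0.0, 3.126]
force: [-0.4, 0.7, 1.5]
grip_width: 0.0
```

```bash
python3 -m inch '[{"dx":-0.5,"dy":0,"dz":0.1,"rx":0,"ry":0,"rz":0,"hand":1}]'; python3 -m inch '[{"dx":-0.5,"dy":0,"dz":0,"rx":0,"ry":0,"rz":0,"hand":1}]'
```

```text
clock: 11.8
position: [0.562, 0.0188, 0.068]
tool_rot: [-3.142, 0.0, 3.126]
force: [-0.1, -1.3, 3.9]
grip_width: -0.0002
clock: 11.9
position: [0.5625, 0.0188, 0.0679]
tool_rot: [-3.142, 0.0, 3.126]
force: [-1.0, -0.4, 3.8]
grip_width: 0.0
```

```bash
python3 -m inch '[{"dx":-1,"dy":-0.01,"dz":0,"rx":0,"ry":0,"rz":0,"hand":1}]'; python3 -m inch '[{"dx":-1,"dy":-0.01,"dz":0,"rx":0,"ry":0,"rz":0,"hand":1}]'
```

```text
clock: 12.0
position: [0.5635, 0.0187, 0.0679]
tool_rot: [-3.142, 0.0, 3.126]
force: [-0.4, -0.4, 4.1]
grip_width: 0.0002
clock: 12.1
position: [0.5646, 0.0187, 0.0679]
tool_rot: [-3.142, 0.0, 3.126]
force: [-0.5, -0.1, 4.6]
grip_width: -0.0003
```

```bash
python3 -m inch '[{"dx":-1,"dy":-0.01,"dz":-0.1,"rx":0,"ry":0,"rz":0,"hand":1}]'; python3 -m inch '[{"dx":-1,"dy":-0.01,"dz":0,"rx":0,"ry":0,"rz":0,"hand":1}]'; python3 -m inch '[{"dx":-1,"dy":-0.01,"dz":0,"rx":0,"ry":0,"rz":0,"hand":1}]'
```

```text
clock: 12.2
position: [0.5655, 0.0187, 0.068]
tool_rot: [-3.142, 0.0, 3.126]
force: [-0.5, 0.6, 2.9]
grip_width: 0.0002
clock: 12.3
position: [0.5665, 0.0187, 0.0679]
tool_rot: [-3.142, -0.0, 3.126]
force: [-0.4, -0.4, 3.8]
grip_width: 0.0001
clock: 12.4
position: [0.5675, 0.0186, 0.068]
tool_rot: [-3.142, 0.0, 3.126]
force: [0.4, -0.2, 3.3]
grip_width: 0.0001
```

```bash
python3 -m inch '[{"dx":-1,"dy":-0.01,"dz":0,"rx":0,"ry":0,"rz":0,"hand":1}]'; python3 -m inch '[{"dx":-1,"dy":-0.01,"dz":0,"rx":0,"ry":0,"rz":0,"hand":1}]'; python3 -m inch '[{"dx":-1,"dy":-0.01,"dz":0,"rx":0,"ry":0,"rz":0,"hand":1}]'; python3 -m inch '[{"dx":-1,"dy":-0.01,"dz":0,"rx":0,"ry":0,"rz":0,"hand":1}]'
```

```text
clock: 12.5
position: [0.5685, 0.0186, 0.068]
tool_rot: [-3.142, -0.0, 3.126]
force: [-1.2, -0.9, 4.4]
grip_width: 0.0
clock: 12.6
position: [0.5695, 0.0186, 0.068]
tool_rot: [-3.142, -0.0, 3.126]
force: [-0.4, -0.5, 4.9]
grip_width: -0.0002
clock: 12.7
position: [0.5704, 0.0186, 0.0679]
tool_rot: [-3.142, -0.0, 3.126]
force: [-0.3, -0.7, 4.0]
grip_width: 0.0
clock: 12.8
position: [0.5715, 0.0185, 0.0679]
tool_rot: [-3.142, -0.0, 3.126]
force: [-0.7, -0.0, 3.8]
grip_width: 0.0
```

```bash
python3 -m inch '[{"dx":-1,"dy":-0.02,"dz":-0.1,"rx":0,"ry":0,"rz":0,"hand":1}]'; python3 -m inch '[{"dx":-1,"dy":-0.02,"dz":0,"rx":0,"ry":0,"rz":0,"hand":1}]'; python3 -m inch '[{"dx":-1,"dy":-0.02,"dz":0,"rx":0,"ry":0,"rz":0,"hand":1}]'; python3 -m inch '[{"dx":-1,"dy":-0.02,"dz":0,"rx":0,"ry":0,"rz":0,"hand":1}]'
```

```text
clock: 12.9
position: [0.5725, 0.0185, 0.068]
tool_rot: [-3.142, -0.0, 3.126]
force: [-0.3, -1.3, 2.5]
grip_width: 0.0
clock: 13.0
position: [0.5734, 0.0185, 0.068]
tool_rot: [-3.142, -0.0, 3.126]
force: [-1.1, -1.0, 2.8]
grip_width: -0.0005
clock: 13.1
position: [0.5744, 0.0184, 0.068]
tool_rot: [-3.142, -0.0, 3.126]
force: [-0.7, -1.5, 2.1]
grip_width: -0.0
clock: 13.2
position: [0.5755, 0.0184, 0.068]
tool_rot: [-3.142, -0.0, 3.126]
force: [0.1, -1.2, 2.7]
grip_width: 0.0
```

```bash
python3 -m inch '[{"dx":-1,"dy":-0.02,"dz":0,"rx":0,"ry":0,"rz":0,"hand":1}]'; python3 -m inch '[{"dx":-1,"dy":-0.02,"dz":0,"rx":0,"ry":0,"rz":0,"hand":1}]'; python3 -m inch '[{"dx":-1,"dy":-0.02,"dz":0,"rx":0,"ry":0,"rz":0,"hand":1}]'; python3 -m inch '[{"dx":-1,"dy":-0.02,"dz":0,"rx":0,"ry":0,"rz":0,"hand":1}]'
```

```text
clock: 13.3
position: [0.5764, 0.0183, 0.068]
tool_rot: [-3.142, -0.0, 3.126]
force: [0.2, -1.9, 2.4]
grip_width: -0.0001
clock: 13.4
position: [0.5774, 0.0183, 0.068]
tool_rot: [-3.142, -0.0, 3.126]
force: [0.3, -0.5, 2.0]
grip_width: 0.0003
clock: 13.5
position: [0.5784, 0.0183, 0.068]
tool_rot: [-3.142, -0.0, 3.126]
force: [0.2, -1.2, 2.9]
grip_width: -0.0001
clock: 13.6
position: [0.5794, 0.0183, 0.068]
tool_rot: [-3.142, -0.0, 3.126]
force: [-0.5, -0.9, 2.8]
grip_width: -0.0004
```

```bash
python3 -m inch '[{"dx":-1,"dy":0.02,"dz":0.02,"rx":0,"ry":0,"rz":0,"hand":1},{"dx":-1,"dy":0.02,"dz":0,"rx":0,"ry":0,"rz":0,"hand":1}]'; python3 -m inch '[{"dx":-1,"dy":0.01,"dz":0,"rx":0,"ry":0,"rz":0,"hand":1},{"dx":-1,"dy":0,"dz":0,"rx":0,"ry":0,"rz":0,"hand":1}]'; python3 -m inch '[{"dx":-1,"dy":0,"dz":0,"rx":0,"ry":0,"rz":0,"hand":1},{"dx":-1,"dy":0,"dz":0,"rx":0,"ry":0,"rz":0,"hand":1}]';python3 -m inch '[{"dx":-1,"dy":0,"dz":0,"rx":0,"ry":0,"rz":0,"hand":1},{"dx":-0.4,"dy":0,"dz":0,"rx":0,"ry":0,"rz":0,"hand":1},{"dx":0,"dy":0,"dz":0,"rx":0,"ry":0,"rz":0,"hand":1}]'
```

```text
clock: 13.8
position: [0.5815, 0.0183, 0.068]
tool_rot: [-3.142, -0.0, 3.126]
force: [-0.5, -1.1, 1.8]
grip_width: -0.0001
clock: 14.0
position: [0.5835, 0.0182, 0.068]
tool_rot: [-3.142, -0.0, 3.126]
force: [0.0, -0.7, 2.6]
grip_width: 0.0002
clock: 14.2
position: [0.5855, 0.0182, 0.068]
tool_rot: [-3.142, -0.0, 3.126]
force: [0.1, -2.1, 1.9]
grip_width: 0.0004
clock: 14.5
position: [0.5869, 0.0182, 0.068]
tool_rot: [3.142, 0.0, 3.126]
force: [0.2, -1.6, 1.6]
grip_width: 0.0
```

The mid rod also rolls level, so it is straight. I'm lifting and taking a check picture.

```bash
python3 -m inch '[{"dx":0,"dy":0,"dz":-0.5,"rx":0,"ry":0,"rz":0,"hand":1},{"dx":0,"dy":0,"dz":-2,"rx":0,"ry":0,"rz":0,"hand":1},{"dx":0,"dy":0,"dz":-20,"rx":0,"ry":0,"rz":0,"hand":1},{"dx":0,"dy":0,"dz":-5,"rx":0,"ry":0,"rz":0,"hand":1}]'
python3 - <<'E'
from fit import *
c,f=cal("wrist"); im,d=bot.grab_frame("wrist"); save("wrist4",im)
print(bot.observe()["position"])
for p in [(0.581,0.07,0.064),(0.581,-0.035,0.064),(0.4797,0.027,0.064)]: print(p,w2px(c,f,p))
E
```

```text
clock: 14.9
position: [0.5875, 0.0184, 0.097]
tool_rot: [3.141, 0.002, 3.126]
force: [0.5, -0.4, -1.2]
grip_width: 0.0001
[0.5875535  0.01839208 0.0970681 ]
(0.581, 0.07, 0.064) (np.float64(210.05536214468805), np.float64(333.17877158215055))
(0.581, -0.035, 0.064) (np.float64(212.2258918624242), np.float64(185.79088050471015))
(0.4797, 0.027, 0.064) (np.float64(52.76135577030212), np.float64(272.7425974461614))
```

View pics/wrist4.png

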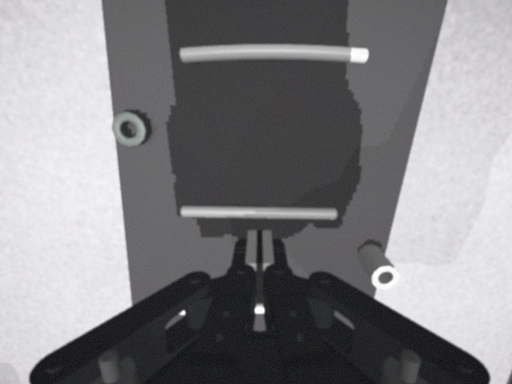

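The mid rod rolled correctly, now at row 212. The near rod at (52,275) shows a visible bow toward the robot, so I'll be ready to follow its height.

```bash
python3 -m inch '[{"dx":23,"dy":1.4,"dz":0,"rx":0,"ry":0,"rz":0,"hand":1},{"dx":23,"dy":1.4,"dz":0,"rx":0,"ry":0,"rz":0,"hand":1},{"dx":23,"dy":1.4,"dz":0,"rx":0,"ry":0,"rz":0,"hand":1},{"dx":23,"dy":1.4,"dz":0,"rx":0,"ry":0,"rz":0,"hand":1},{"dx":23,"dy":1.4,"dz":6,"rx":0,"ry":0,"rz":0,"hand":1},{"dx":0,"dy":0,"dz":12,"rx":0,"ry":0,"rz":0,"hand":1},{"dx":0,"dy":0,"dz":6,"rx":0,"ry":0,"rz":0,"hand":1},{"dx":0,"dy":0,"dz":1,"rx":0,"ry":0,"rz":0,"hand":1},{"dx":0,"dy":0,"dz":0,"rx":0,"ry":0,"rz":0,"hand":1}]'; python3 -m inch '[{"dx":0,"dy":0,"dz":0,"rx":0,"ry":0,"rz":0,"hand":1}]'; python3 -m inch '[{"dx":0,"dy":0,"dz":0.8,"rx":0,"ry":0,"rz":0,"hand":1},{"dx":0,"dy":0,"dz":0.5,"rx":0,"ry":0,"rz":0,"hand":1}]'; python3 -m inch '[{"dx":0,"dy":0,"dz":0,"rx":0,"ry":0,"rz":0,"hand":1}]'
```

```text
clock: 15.85
position: [0.4724, 0.0269, 0.0702]
tool_rot: [-3.141, -0.0, 3.125]
force: [-0.6, -0.9, -0.1]
grip_width: -0.0001
clock: 15.95
position: [0.4724, 0.027, 0.0706]
tool_rot: [-3.142, 0.0, 3.126]
force: [0.9, 0.1, 0.2]
grip_width: -0.0001
clock: 16.15
position: [0.4721, 0.027, 0.0693]
tool_rot: [3.142, 0.0, 3.126]
force: [-0.2, 0.6, -0.3]
grip_width: 0.0
clock: 16.25
position: [0.472, 0.027, 0.0693]
tool_rot: [3.142, 0.0, 3.126]
force: [-0.1, 0.6, -0.1]
grip_width: -0.0002
```

```bash
python3 -m inch '[{"dx":0,"dy":0,"dz":0.4,"rx":0,"ry":0,"rz":0,"hand":1}]'; python3 -m inch '[{"dx":0,"dy":0,"dz":0,"rx":0,"ry":0,"rz":0,"hand":1}]'
```

```text
clock: 16.35
position: [0.472, 0.027, 0.0689]
tool_rot: [3.142, 0.0, 3.126]
force: [0.4, -0.6, 0.0]
grip_width: 0.0
clock: 16.45
position: [0.4719, 0.0271, 0.0688]
tool_rot: [-3.142, 0.0, 3.126]
force: [-0.1, 0.5, 0.7]
grip_width: 0.0006
```

```bash
python3 -m inch '[{"dx":0,"dy":0,"dz":0.4,"rx":0,"ry":0,"rz":0,"hand":1}]'; python3 -m inch '[{"dx":0,"dy":0,"dz":0,"rx":0,"ry":0,"rz":0,"hand":1}]'
```

```text
clock: 16.55
position: [0.472, 0.0271, 0.0685]
tool_rot: [-3.142, 0.0, 3.126]
force: [0.0, 0.4, -0.4]
grip_width: 0.0002
clock: 16.65
position: [0.4719, 0.0271, 0.0684]
tool_rot: [-3.142, -0.0, 3.126]
force: [-0.3, -0.1, -1.1]
grip_width: 0.0001
```

```bash
python3 -m inch '[{"dx":0,"dy":0,"dz":0.2,"rx":0,"ry":0,"rz":0,"hand":1}]'; python3 -m inch '[{"dx":0,"dy":0,"dz":0,"rx":0,"ry":0,"rz":0,"hand":1}]'; python3 -m inch '[{"dx":0,"dy":0,"dz":0.1,"rx":0,"ry":0,"rz":0,"hand":1}]'; python3 -m inch '[{"dx":0,"dy":0,"dz":0,"rx":0,"ry":0,"rz":0,"hand":1}]'
```

```text
clock: 16.75
position: [0.472, 0.0271, 0.0683]
tool_rot: [-3.142, 0.0, 3.126]
force: [-0.6, -0.1, -0.0]
grip_width: 0.0002
clock: 16.85
position: [0.4719, 0.0271, 0.0682]
tool_rot: [-3.142, -0.0, 3.126]
force: [0.1, -0.3, 0.7]
grip_width: 0.0002
clock: 16.95
position: [0.4719, 0.027, 0.0681]
tool_rot: [-3.142, -0.0, 3.126]
force: [0.2, -0.1, -0.1]
grip_width: -0.0003
clock: 17.05
position: [0.4719, 0.027, 0.0681]
tool_rot: [-3.142, -0.0, 3.126]
force: [0.0, 0.0, -0.2]
grip_width: -0.0002
```

```bash
python3 -m inch '[{"dx":0,"dy":0,"dz":0.1,"rx":0,"ry":0,"rz":0,"hand":1}]'; python3 -m inch '[{"dx":0,"dy":0,"dz":0,"rx":0,"ry":0,"rz":0,"hand":1}]'
```

```text
clock: 17.15
position: [0.4719, 0.0271, 0.068]
tool_rot: [3.142, 0.0, 3.126]
force: [-1.3, -0.5, 0.2]
grip_width: 0.0001
clock: 17.25
position: [0.4719, 0.027, 0.068]
tool_rot: [-3.142, 0.0, 3.126]
force: [0.1, -0.0, 0.7]
grip_width: 0.0003
```

```bash
python3 -m inch '[{"dx":0,"dy":0,"dz":0.15,"rx":0,"ry":0,"rz":0,"hand":1}]'; python3 -m inch '[{"dx":0,"dy":0,"dz":0,"rx":0,"ry":0,"rz":0,"hand":1}]'
```

```text
clock: 17.35
position: [0.472, 0.027, 0.0679]
tool_rot: [-3.142, 0.0, 3.126]
force: [-1.1, 0.4, 4.2]
grip_width: -0.0
clock: 17.45
position: [0.472, 0.027, 0.0679]
tool_rot: [-3.142, 0.0, 3.126]
force: [-0.2, 0.3, 3.4]
grip_width: -0.0003
```

```bash
python3 -m inch '[{"dx":-0.5,"dy":0,"dz":-0.1,"rx":0,"ry":0,"rz":0,"hand":1}]'; python3 -m inch '[{"dx":-0.5,"dy":0,"dz":-0.1,"rx":0,"ry":0,"rz":0,"hand":1}]'
```

```text
clock: 17.55
position: [0.4724, 0.027, 0.068]
tool_rot: [-3.142, -0.0, 3.126]
force: [-0.5, 0.1, 1.8]
grip_width: -0.0005
clock: 17.65
position: [0.4729, 0.027, 0.0681]
tool_rot: [-3.142, -0.0, 3.126]
force: [-1.1, -0.3, 3.5]
grip_width: 0.0002
```

```bash
python3 -m inch '[{"dx":-0.5,"dy":0,"dz":-0.12,"rx":0,"ry":0,"rz":0,"hand":1}]'; python3 -m inch '[{"dx":-0.5,"dy":0,"dz":-0.12,"rx":0,"ry":0,"rz":0,"hand":1}]'
```

```text
clock: 17.75
position: [0.4734, 0.027, 0.0682]
tool_rot: [-3.142, -0.0, 3.126]
force: [-0.3, 0.1, 3.8]
grip_width: 0.0
clock: 17.85
position: [0.4739, 0.027, 0.0683]
tool_rot: [-3.142, -0.0, 3.126]
force: [-0.6, -0.9, 3.0]
grip_width: 0.0001
```

It's bent: it rises about 0.24 mm per mm at constant force. I'll follow its height up and over.

```bash
python3 -m inch '[{"dx":-0.5,"dy":0,"dz":-0.11,"rx":0,"ry":0,"rz":0,"hand":1}]'; python3 -m inch '[{"dx":-0.5,"dy":0,"dz":-0.11,"rx":0,"ry":0,"rz":0,"hand":1}]'; python3 -m inch '[{"dx":-0.5,"dy":0,"dz":-0.1,"rx":0,"ry":0,"rz":0,"hand":1}]'
```

```text
clock: 17.95
position: [0.4745, 0.027, 0.0684]
tool_rot: [-3.142, -0.0, 3.126]
force: [-1.0, -0.3, 2.3]
grip_width: 0.0001
clock: 18.05
position: [0.475, 0.027, 0.0686]
tool_rot: [-3.142, 0.0, 3.126]
force: [0.8, -1.1, 2.6]
grip_width: 0.0005
clock: 18.15
position: [0.4755, 0.027, 0.0686]
tool_rot: [-3.142, 0.0, 3.126]
force: [-1.9, -0.3, 3.0]
grip_width: 0.0
```

```bash
python3 -m inch '[{"dx":-0.5,"dy":0,"dz":-0.1,"rx":0,"ry":0,"rz":0,"hand":1}]'; python3 -m inch '[{"dx":-0.5,"dy":0,"dz":-0.1,"rx":0,"ry":0,"rz":0,"hand":1}]'; python3 -m inch '[{"dx":-0.5,"dy":0,"dz":-0.09,"rx":0,"ry":0,"rz":0,"hand":1}]'
```

```text
clock: 18.25
position: [0.476, 0.027, 0.0688]
tool_rot: [-3.142, 0.0, 3.126]
force: [-0.9, -0.2, 2.4]
grip_width: 0.0003
clock: 18.35
position: [0.4765, 0.027, 0.0688]
tool_rot: [-3.142, 0.0, 3.126]
force: [-0.1, -0.4, 3.0]
grip_width: -0.0
clock: 18.45
position: [0.4769, 0.0269, 0.0689]
tool_rot: [-3.142, -0.0, 3.126]
force: [-0.6, -0.7, 2.0]
grip_width: -0.0
```

```bash
python3 -m inch '[{"dx":-0.5,"dy":0,"dz":-0.06,"rx":0,"ry":0,"rz":0,"hand":1}]'; python3 -m inch '[{"dx":-0.5,"dy":0,"dz":-0.08,"rx":0,"ry":0,"rz":0,"hand":1}]'; python3 -m inch '[{"dx":-0.5,"dy":0,"dz":-0.08,"rx":0,"ry":0,"rz":0,"hand":1}]'
```

```text
clock: 18.55
position: [0.4775, 0.0269, 0.069]
tool_rot: [-3.142, 0.0, 3.126]
force: [-1.1, -0.6, 3.6]
grip_width: -0.0004
clock: 18.65
position: [0.478, 0.0269, 0.0691]
tool_rot: [-3.142, 0.0, 3.126]
force: [-1.5, 0.1, 2.8]
grip_width: -0.0001
clock: 18.75
position: [0.4785, 0.0269, 0.0692]
tool_rot: [-3.142, 0.0, 3.126]
force: [0.3, -0.5, 3.1]
grip_width: -0.0001
```

```bash
python3 -m inch '[{"dx":-0.5,"dy":0,"dz":-0.07,"rx":0,"ry":0,"rz":0,"hand":1}]'; python3 -m inch '[{"dx":-0.5,"dy":0,"dz":-0.07,"rx":0,"ry":0,"rz":0,"hand":1}]'; python3 -m inch '[{"dx":-0.5,"dy":0,"dz":-0.07,"rx":0,"ry":0,"rz":0,"hand":1}]'
```

```text
clock: 18.85
position: [0.479, 0.0269, 0.0692]
tool_rot: [-3.142, 0.0, 3.126]
force: [-0.5, 0.3, 2.5]
grip_width: -0.0
clock: 18.95
position: [0.4795, 0.0269, 0.0693]
tool_rot: [-3.142, -0.0, 3.126]
force: [-1.3, -0.2, 2.6]
grip_width: -0.0001
clock: 19.05
position: [0.48, 0.0269, 0.0694]
tool_rot: [-3.142, 0.0, 3.126]
force: [-1.5, 0.4, 2.5]
grip_width: 0.0003
```

```bash
python3 -m inch '[{"dx":-0.5,"dy":0,"dz":-0.05,"rx":0,"ry":0,"rz":0,"hand":1}]'; python3 -m inch '[{"dx":-0.5,"dy":0,"dz":-0.05,"rx":0,"ry":0,"rz":0,"hand":1}]'; python3 -m inch '[{"dx":-1,"dy":0,"dz":-0.1,"rx":0,"ry":0,"rz":0,"hand":1}]'
```

```text
clock: 19.15
position: [0.4805, 0.0269, 0.0694]
tool_rot: [-3.142, 0.0, 3.126]
force: [-1.2, -0.2, 2.4]
grip_width: 0.0
clock: 19.25
position: [0.481, 0.0269, 0.0695]
tool_rot: [-3.142, 0.0, 3.126]
force: [-0.3, -0.1, 4.2]
grip_width: 0.0002
clock: 19.35
position: [0.482, 0.0269, 0.0696]
tool_rot: [-3.142, -0.0, 3.126]
force: [-0.3, -0.1, 3.1]
grip_width: -0.0
```

```bash
python3 -m inch '[{"dx":-0.7,"dy":0,"dz":-0.06,"rx":0,"ry":0,"rz":0,"hand":1}]'; python3 -m inch '[{"dx":-0.7,"dy":0,"dz":-0.05,"rx":0,"ry":0,"rz":0,"hand":1}]'; python3 -m inch '[{"dx":-0.6,"dy":0,"dz":-0.03,"rx":0,"ry":0,"rz":0,"hand":1}]'
```

```text
clock: 19.45
position: [0.4827, 0.0269, 0.0696]
tool_rot: [-3.142, 0.0, 3.126]
force: [-0.1, 0.1, 2.6]
grip_width: 0.0002
clock: 19.55
position: [0.4834, 0.0268, 0.0697]
tool_rot: [-3.142, -0.0, 3.126]
force: [-0.9, -1.0, 2.2]
grip_width: -0.0002
clock: 19.65
position: [0.484, 0.0269, 0.0697]
tool_rot: [3.142, 0.0, 3.126]
force: [-0.1, -0.5, 2.8]
grip_width: -0.0001
```

```bash
python3 -m inch '[{"dx":-0.7,"dy":0,"dz":-0.02,"rx":0,"ry":0,"rz":0,"hand":1}]'; python3 -m inch '[{"dx":-0.7,"dy":0,"dz":-0.02,"rx":0,"ry":0,"rz":0,"hand":1}]'; python3 -m inch '[{"dx":-0.6,"dy":0,"dz":-0.01,"rx":0,"ry":0,"rz":0,"hand":1}]'
```

```text
clock: 19.75
position: [0.4846, 0.0268, 0.0697]
tool_rot: [-3.142, -0.0, 3.126]
force: [-0.8, 0.2, 3.7]
grip_width: -0.0001
clock: 19.85
position: [0.4854, 0.0268, 0.0698]
tool_rot: [-3.142, 0.0, 3.126]
force: [-0.2, -0.6, 3.2]
grip_width: -0.0
clock: 19.95
position: [0.486, 0.0268, 0.0698]
tool_rot: [-3.142, 0.0, 3.126]
force: [-0.2, -1.1, 2.9]
grip_width: -0.0002
```

```bash
python3 -m inch '[{"dx":-0.7,"dy":0,"dz":0,"rx":0,"ry":0,"rz":0,"hand":1}]'; python3 -m inch '[{"dx":-0.7,"dy":0,"dz":0.01,"rx":0,"ry":0,"rz":0,"hand":1}]'; python3 -m inch '[{"dx":-0.6,"dy":0,"dz":0.02,"rx":0,"ry":0,"rz":0,"hand":1}]'
```

```text
clock: 20.05
position: [0.4867, 0.0268, 0.0698]
tool_rot: [-3.142, 0.0, 3.126]
force: [-0.5, 0.0, 3.2]
grip_width: -0.0002
clock: 20.15
position: [0.4874, 0.0268, 0.0698]
tool_rot: [-3.142, 0.0, 3.126]
force: [-0.5, -0.1, 3.0]
grip_width: 0.0003
clock: 20.25
position: [0.488, 0.0268, 0.0697]
tool_rot: [-3.142, 0.0, 3.126]
force: [-0.6, 0.3, 3.3]
grip_width: 0.0001
```

```bash
python3 -m inch '[{"dx":-0.7,"dy":0,"dz":0.03,"rx":0,"ry":0,"rz":0,"hand":1}]'; python3 -m inch '[{"dx":-0.7,"dy":0,"dz":0.04,"rx":0,"ry":0,"rz":0,"hand":1}]'; python3 -m inch '[{"dx":-0.6,"dy":0,"dz":0.045,"rx":0,"ry":0,"rz":0,"hand":1}]'
```

```text
clock: 20.35
position: [0.4887, 0.0268, 0.0697]
tool_rot: [-3.142, 0.0, 3.126]
force: [-0.2, -1.3, 3.3]
grip_width: 0.0002
clock: 20.45
position: [0.4894, 0.0267, 0.0697]
tool_rot: [-3.142, 0.0, 3.126]
force: [-0.2, 0.2, 4.3]
grip_width: 0.0001
clock: 20.55
position: [0.49, 0.0267, 0.0696]
tool_rot: [-3.142, 0.0, 3.126]
force: [-0.1, -0.7, 3.9]
grip_width: 0.0
```

```bash
python3 -m inch '[{"dx":-0.6,"dy":0,"dz":0.05,"rx":0,"ry":0,"rz":0,"hand":1}]'; python3 -m inch '[{"dx":-0.6,"dy":0,"dz":0.055,"rx":0,"ry":0,"rz":0,"hand":1}]'; python3 -m inch '[{"dx":-0.6,"dy":0,"dz":0.06,"rx":0,"ry":0,"rz":0,"hand":1}]'
```

```text
clock: 20.65
position: [0.4906, 0.0267, 0.0695]
tool_rot: [-3.142, 0.0, 3.126]
force: [-0.2, -1.5, 3.2]
grip_width: 0.0001
clock: 20.75
position: [0.4912, 0.0267, 0.0695]
tool_rot: [-3.142, 0.0, 3.126]
force: [0.4, -0.2, 3.8]
grip_width: 0.0001
clock: 20.85
position: [0.4918, 0.0267, 0.0695]
tool_rot: [-3.142, 0.0, 3.126]
force: [0.2, -0.8, 4.0]
grip_width: -0.0
```

```bash
python3 -m inch '[{"dx":-0.6,"dy":0,"dz":0.05,"rx":0,"ry":0,"rz":0,"hand":1}]'; python3 -m inch '[{"dx":-0.6,"dy":0,"dz":0.075,"rx":0,"ry":0,"rz":0,"hand":1}]'; python3 -m inch '[{"dx":-0.6,"dy":0,"dz":0.08,"rx":0,"ry":0,"rz":0,"hand":1}]'
```

```text
clock: 20.95
position: [0.4924, 0.0267, 0.0694]
tool_rot: [-3.142, 0.0, 3.126]
force: [-0.1, -0.7, 3.1]
grip_width: 0.0001
clock: 21.05
position: [0.493, 0.0267, 0.0693]
tool_rot: [-3.142, 0.0, 3.126]
force: [0.7, -0.0, 5.2]
grip_width: -0.0001
clock: 21.15
position: [0.4936, 0.0267, 0.0692]
tool_rot: [-3.142, 0.0, 3.126]
force: [0.6, -0.7, 3.4]
grip_width: -0.0002
```

```bash
python3 -m inch '[{"dx":-0.6,"dy":0,"dz":0.085,"rx":0,"ry":0,"rz":0,"hand":1}]'; python3 -m inch '[{"dx":-0.6,"dy":0,"dz":0.09,"rx":0,"ry":0,"rz":0,"hand":1}]'; python3 -m inch '[{"dx":-0.6,"dy":0,"dz":0.1,"rx":0,"ry":0,"rz":0,"hand":1}]'
```

```text
clock: 21.25
position: [0.4942, 0.0267, 0.0692]
tool_rot: [-3.142, 0.0, 3.126]
force: [-0.3, -1.0, 3.1]
grip_width: 0.0002
clock: 21.35
position: [0.4948, 0.0267, 0.0691]
tool_rot: [-3.142, 0.0, 3.126]
force: [0.3, -1.2, 4.2]
grip_width: -0.0003
clock: 21.45
position: [0.4954, 0.0267, 0.069]
tool_rot: [-3.142, 0.0, 3.126]
force: [-0.3, -0.8, 3.4]
grip_width: 0.0004
```

```bash
python3 -m inch '[{"dx":-0.6,"dy":0,"dz":0.09,"rx":0,"ry":0,"rz":0,"hand":1}]'; python3 -m inch '[{"dx":-0.6,"dy":0,"dz":0.11,"rx":0,"ry":0,"rz":0,"hand":1}]'; python3 -m inch '[{"dx":-0.6,"dy":0,"dz":0.115,"rx":0,"ry":0,"rz":0,"hand":1}]'
```

```text
clock: 21.55
position: [0.496, 0.0267, 0.0689]
tool_rot: [-3.142, 0.0, 3.126]
force: [0.8, -0.8, 3.5]
grip_width: -0.0003
clock: 21.65
position: [0.4966, 0.0267, 0.0688]
tool_rot: [3.142, 0.0, 3.126]
force: [1.0, -0.6, 3.1]
grip_width: -0.0
clock: 21.75
position: [0.4971, 0.0267, 0.0686]
tool_rot: [-3.142, -0.0, 3.126]
force: [0.4, -1.6, 3.3]
grip_width: 0.0003
```

```bash
python3 -m inch '[{"dx":-0.6,"dy":0,"dz":0.12,"rx":0,"ry":0,"rz":0,"hand":1}]'; python3 -m inch '[{"dx":-0.6,"dy":0,"dz":0.12,"rx":0,"ry":0,"rz":0,"hand":1}]'; python3 -m inch '[{"dx":-0.6,"dy":0,"dz":0.12,"rx":0,"ry":0,"rz":0,"hand":1}]'
```

```text
clock: 21.85
position: [0.4978, 0.0267, 0.0685]
tool_rot: [3.142, 0.0, 3.126]
force: [-0.1, -2.3, 4.0]
grip_width: -0.0002
clock: 21.95
position: [0.4984, 0.0267, 0.0684]
tool_rot: [3.142, -0.0, 3.126]
force: [-0.1, -0.6, 3.5]
grip_width: -0.0
clock: 22.05
position: [0.499, 0.0266, 0.0683]
tool_rot: [3.142, 0.0, 3.126]
force: [0.5, -0.1, 3.7]
grip_width: 0.0
```

```bash
python3 -m inch '[{"dx":-0.5,"dy":0,"dz":0.1,"rx":0,"ry":0,"rz":0,"hand":1}]'; python3 -m inch '[{"dx":-0.5,"dy":0,"dz":0.1,"rx":0,"ry":0,"rz":0,"hand":1}]'
```

```text
clock: 22.15
position: [0.4994, 0.0266, 0.0681]
tool_rot: [-3.142, -0.0, 3.126]
force: [0.5, -0.8, 2.9]
grip_width: 0.0
clock: 22.25
position: [0.4999, 0.0266, 0.0681]
tool_rot: [3.142, -0.0, 3.126]
force: [1.2, 0.7, 3.6]
grip_width: -0.0
```

```bash
python3 -m inch '[{"dx":-0.5,"dy":0,"dz":0.08,"rx":0,"ry":0,"rz":0,"hand":1}]'; python3 -m inch '[{"dx":-0.4,"dy":0,"dz":0.05,"rx":0,"ry":0,"rz":0,"hand":1}]'
```

```text
clock: 22.35
position: [0.5004, 0.0266, 0.068]
tool_rot: [-3.142, -0.0, 3.126]
force: [0.2, -0.2, 4.1]
grip_width: 0.0
clock: 22.45
position: [0.5008, 0.0266, 0.0679]
tool_rot: [-3.142, -0.0, 3.126]
force: [-0.3, -1.0, 4.5]
grip_width: 0.0
```

```bash
python3 -m inch '[{"dx":-0.3,"dy":0,"dz":-0.03,"rx":0,"ry":0,"rz":0,"hand":1},{"dx":0,"dy":0,"dz":0,"rx":0,"ry":0,"rz":0,"hand":1}]'; python3 -m inch '[{"dx":0,"dy":0,"dz":-0.3,"rx":0,"ry":0,"rz":0,"hand":1},{"dx":0,"dy":0,"dz":-2,"rx":0,"ry":0,"rz":0,"hand":1},{"dx":0,"dy":0,"dz":-20,"rx":0,"ry":0,"rz":0,"hand":1},{"dx":0,"dy":0,"dz":-5,"rx":0,"ry":0,"rz":0,"hand":1}]'
python3 - <<'E'
from fit import *
c,f=cal("wrist"); im,d=bot.grab_frame("wrist"); save("wrist5",im)
print(bot.observe()["position"])
for p in [(0.4945,0.08,0.064),(0.4945,-0.03,0.064)]: print(p,w2px(c,f,p))
E
```

```text
clock: 22.65
position: [0.501, 0.0266, 0.0679]
tool_rot: [-3.142, -0.0, 3.126]
force: [-0.3, -0.1, 3.0]
grip_width: 0.0002
clock: 23.05
position: [0.5016, 0.0266, 0.0965]
tool_rot: [3.141, 0.001, 3.126]
force: [-0.1, 0.2, -0.1]
grip_width: 0.0001
[0.50178552 0.02669313 0.09665428]
(0.4945, 0.08, 0.064) (np.float64(209.44283236872934), np.float64(335.85448777136645))
(0.4945, -0.03, 0.064) (np.float64(211.73351438956922), np.float64(180.94243407491237))
```

View pics/wrist5.png

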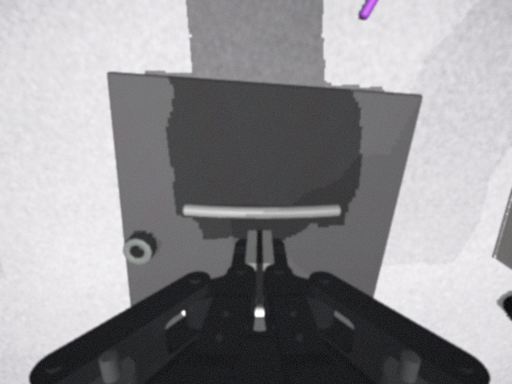

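The near rod turned over: its bulge now faces away (ends at row 209, middle at 212). It rose about 2 mm and sank back at about 3 N, so it is the only bent one. Next I need exact rod and tray poses.

Run:
```python
from fit import *
print(bot.observe()["qpos"].round(3), bot.observe()["position"])
im=cv2.imread("pics/wrist5.png")[:,:,::-1]; c,f=cal("wrist")
print(fit(im,c,f,(200,220,176,348),110))
c,f=cal("top"); im,d=bot.grab_frame("top"); save("top1",im)
for nm in ["top0","top1"]:
  im=cv2.imread("pics/%s.png"%nm)[:,:,::-1]
  g=cv2.cvtColor(np.ascontiguousarray(im),cv2.COLOR_RGB2GRAY); b=np.zeros_like(g); b[170:260,85:155]=(g[170:260,85:155]>150)
  b=cv2.morphologyEx(b,cv2.MORPH_CLOSE,np.ones((5,5)))
  cn=max(cv2.findContours(b,0,1)[0],key=cv2.contourArea)
  for z in (0.003,0.032):
    q=np.array([px2plane(c,f,y,x,z)[:2] for x,y in cn[:,0]]).astype(np.float32); print(nm,z,cv2.minAreaRect(q))
for r in bot.trace("top","tray_in")[:2]: print("trace",r["score"],r["box"])
for r in bot.tip_of("top","tray_in")[:2]: print(r,px2plane(c,f,*r["centre"],0.003))
for r in bot.tip_of("top","rod_1_center")[:4]: print(r,px2plane(c,f,*r["centre"],0.064))
cv2.imwrite("pics/tray.png",cv2.resize(im[165:265,80:300,::-1],None,fx=3.6,fy=3.6,interpolation=cv2.INTER_CUBIC))
```

```text
[-0.226  0.534  0.073  2.035 -0.068  0.573  1.449] [0.50178552 0.02669313 0.09665428]
{'box': [182, 205, 159, 14, 1689], 'mid': array([0.4947, 0.027 ]), 'len': np.float64(0.1111), 'dir': np.float64(88.94), 'sag': np.float64(-2.01)}
top0 0.003 ((0.4933112561702728, 0.3252522945404053), (0.1675454080104828, 0.100811667740345), 0.7665791511535645)
top0 0.032 ((0.49104639887809753, 0.31691110134124756), (0.16322237253189087, 0.09821049869060516), 0.7665899991989136)
top1 0.003 ((0.49357283115386963, 0.3252840042114258), (0.1682354360818863, 0.10086808353662491), 0.7665790915489197)
top1 0.032 ((0.4913012683391571, 0.3169419765472412), (0.16389456391334534, 0.09826545417308807), 0.7665799260139465)
trace 0.75 [93.5, 179.4, 145.1, 251.5]
{'centre': [214.9, 124.1], 'score': 0.59} [0.48921516 0.31646727 0.003     ]
{'centre': [274.7, 370.7], 'score': 0.74} [ 0.33386728 -0.27557452  0.064     ]
{'centre': [96.1, 299.3], 'score': 0.63} [ 0.76812091 -0.12175481  0.064     ]
{'centre': [140.3, 244.8], 'score': 0.36} [0.65939933 0.01346791 0.064     ]
```

View pics/tray.png

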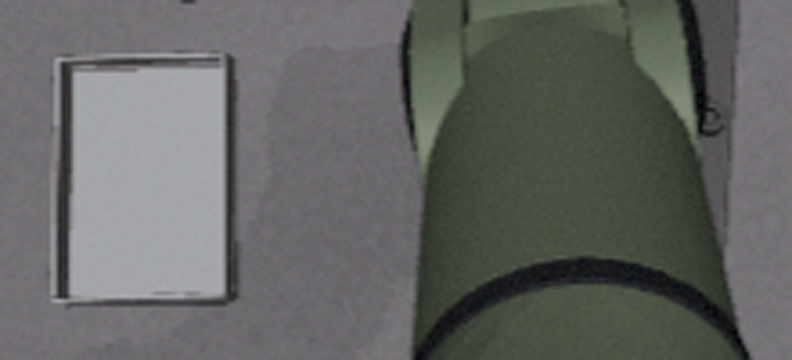

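Rod mid is at about (0.495, 0.027), direction 88.9°. The tray centre is at about (0.491, 0.319) with its long side along x. So I grasp with the jaws along x, then turn back so the rod lies along x in the tray.

```bash
python3 -m inch '[{"dx":6.1,"dy":-0.7,"dz":0,"rx":0,"ry":0,"rz":-0.14,"hand":0.2},{"dx":0,"dy":0,"dz":0,"rx":0,"ry":0,"rz":-0.1428,"hand":0.2},{"dx":0,"dy":0,"dz":0,"rx":0,"ry":0,"rz":-0.1428,"hand":0.2},{"dx":0,"dy":0,"dz":0,"rx":0,"ry":0,"rz":-0.1428,"hand":0.2},{"dx":0,"dy":0,"dz":0,"rx":0,"ry":0,"rz":-0.1428,"hand":0.2},{"dx":0,"dy":0,"dz":0,"rx":0,"ry":0,"rz":-0.1428,"hand":0.2},{"dx":0,"dy":0,"dz":0,"rx":0,"ry":0,"rz":-0.1428,"hand":0.2},{"dx":0,"dy":0,"dz":0,"rx":0,"ry":0,"rz":-0.1428,"hand":0.2},{"dx":0,"dy":0,"dz":0,"rx":0,"ry":0,"rz":-0.1428,"hand":0.2},{"dx":0,"dy":0,"dz":0,"rx":0,"ry":0,"rz":-0.1428,"hand":0.2}]' 30; python3 -m inch '[{"dx":0,"dy":0,"dz":0,"rx":0,"ry":0,"rz":-0.1428,"hand":0.2},{"dx":0,"dy":0,"dz":0,"rx":0,"ry":0,"rz":0,"hand":0.2},{"dx":0,"dy":0,"dz":0,"rx":0,"ry":0,"rz":0,"hand":0.2}]'
python3 - <<'E'
from fit import *
c,f=cal("wrist"); im,d=bot.grab_frame("wrist"); save("wrist6",im)
print(bot.observe()["position"],bot.observe()["qpos"].round(2))
for p in [(0.495,0.082,0.064),(0.495,-0.028,0.064),(0.495,0.027,0.064)]: print(p,w2px(c,f,p))
E
```

```text
clock: 24.3
position: [0.4947, 0.0261, 0.0947]
tool_rot: [3.141, -0.0, -1.726]
force: [0.4, -0.1, 0.0]
grip_width: 0.0346
clock: 24.6
position: [0.4942, 0.0252, 0.0943]
tool_rot: [3.139, 0.001, -1.607]
force: [-0.5, -0.3, -0.0]
grip_width: 0.0343
[0.49429658 0.02534684 0.09443625] [ 0.22  0.57 -0.52  2.03  0.45  0.66  2.51]
(0.495, 0.082, 0.064) (np.float64(289.85974244300763), np.float64(261.60694964404394))
(0.495, -0.028, 0.064) (np.float64(148.78068433981582), np.float64(255.8850860293201))
(0.495, 0.027, 0.064) (np.float64(225.67468633986337), np.float64(259.00374161258003))
```

View pics/wrist6.png

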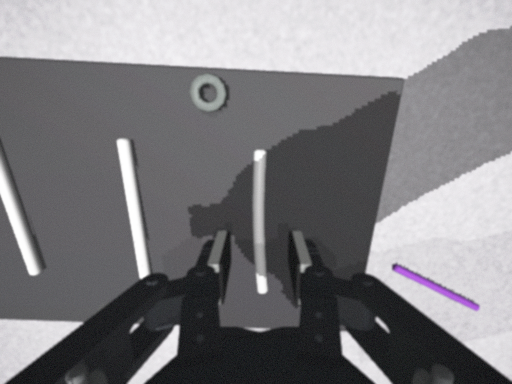

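The turn went the wrong way for joint 7: it is at 2.51, just inside its 2.52 limit. The jaws are symmetric, so I'm turning back by half a turn and grasping at the opposite yaw.

```bash
python3 -m inch '[{"dx":0,"dy":0,"dz":0,"rx":0,"ry":0,"rz":0.1428,"hand":0.2},{"dx":0,"dy":0,"dz":0,"rx":0,"ry":0,"rz":0.1428,"hand":0.2},{"dx":0,"dy":0,"dz":0,"rx":0,"ry":0,"rz":0.1428,"hand":0.2},{"dx":0,"dy":0,"dz":0,"rx":0,"ry":0,"rz":0.1428,"hand":0.2},{"dx":0,"dy":0,"dz":0,"rx":0,"ry":0,"rz":0.1428,"hand":0.2},{"dx":0,"dy":0,"dz":0,"rx":0,"ry":0,"rz":0.1428,"hand":0.2},{"dx":0,"dy":0,"dz":0,"rx":0,"ry":0,"rz":0.1428,"hand":0.2},{"dx":0,"dy":0,"dz":0,"rx":0,"ry":0,"rz":0.1428,"hand":0.2},{"dx":0,"dy":0,"dz":0,"rx":0,"ry":0,"rz":0.1428,"hand":0.2},{"dx":0,"dy":0,"dz":0,"rx":0,"ry":0,"rz":0.1428,"hand":0.2}]'; python3 -c "
from h import *
s=bot.observe();print(s['qpos'].round(3),s['position'],s['tool_rot'])"
```

```text
clock: 25.65
position: [0.495, 0.0262, 0.0953]
tool_rot: [-3.141, -0.0, -3.038]
force: [-0.8, 0.6, -0.5]
grip_width: 0.0343
[-0.07   0.528 -0.135  2.043  0.126  0.579  1.381] [0.49496489 0.02624106 0.0952874 ] [-3.14072252e+00 -5.58585599e-05 -3.03808277e+00]
```

```bash
python3 -m inch '[{"dx":0,"dy":0,"dz":0,"rx":0,"ry":0,"rz":0.1428,"hand":0.2},{"dx":0,"dy":0,"dz":0,"rx":0,"ry":0,"rz":0.1428,"hand":0.2},{"dx":0,"dy":0,"dz":0,"rx":0,"ry":0,"rz":0.1428,"hand":0.2},{"dx":0,"dy":0,"dz":0,"rx":0,"ry":0,"rz":0.1428,"hand":0.2},{"dx":0,"dy":0,"dz":0,"rx":0,"ry":0,"rz":0.1428,"hand":0.2},{"dx":0,"dy":0,"dz":0,"rx":0,"ry":0,"rz":0.1428,"hand":0.2},{"dx":0,"dy":0,"dz":0,"rx":0,"ry":0,"rz":0.1428,"hand":0.2},{"dx":0,"dy":0,"dz":0,"rx":0,"ry":0,"rz":0.1428,"hand":0.2},{"dx":0,"dy":0,"dz":0,"rx":0,"ry":0,"rz":0.1428,"hand":0.2},{"dx":0,"dy":0,"dz":0,"rx":0,"ry":0,"rz":0.1428,"hand":0.2}]'; python3 -m inch '[{"dx":0,"dy":0,"dz":0,"rx":0,"ry":0,"rz":0.1428,"hand":0.2},{"dx":0,"dy":0,"dz":0,"rx":0,"ry":0,"rz":0.07,"hand":0.2},{"dx":0,"dy":0,"dz":0,"rx":0,"ry":0,"rz":0,"hand":0.2},{"dx":0,"dy":0,"dz":0,"rx":0,"ry":0,"rz":0,"hand":0.2}]'
python3 - <<'E'
from fit import *
s=bot.observe();print(s['qpos'].round(3),s['position'],s['tool_rot'])
c,f=cal("wrist"); im,d=bot.grab_frame("wrist"); save("wrist7",im)
for p in [(0.495,0.082,0.064),(0.495,-0.028,0.064),(0.495,0.027,0.064)]: print(p,w2px(c,f,p))
E
```

```text
clock: 26.65
position: [0.4953, 0.0263, 0.0957]
tool_rot: [3.14, 0.001, 1.817]
force: [0.3, -1.2, 0.1]
grip_width: 0.0341
clock: 27.05
position: [0.495, 0.0264, 0.0954]
tool_rot: [3.141, 0.001, 1.615]
force: [-0.1, -0.9, 0.1]
grip_width: 0.0348
[-0.405  0.553  0.31   2.06  -0.3    0.571  0.159] [0.49503624 0.02643416 0.09540206] [3.14133085e+00 6.17455658e-04 1.61452052e+00]
(0.495, 0.082, 0.064) (np.float64(141.27639087164172), np.float64(261.9792881458164))
(0.495, -0.028, 0.064) (np.float64(283.8230649155185), np.float64(255.32539782185745))
(0.495, 0.027, 0.064) (np.float64(218.98926946140912), np.float64(258.35175369533675))
```

View pics/wrist7.png

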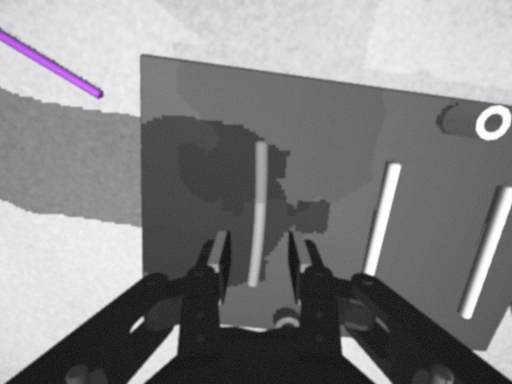

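The rod is centred between the jaws: ends at (143,262) and (284,253), jaws at columns 218–297. I'm trimming yaw and descending.

```bash
python3 -m inch '[{"dx":0,"dy":0,"dz":0,"rx":0,"ry":0,"rz":0.062,"hand":0.2},{"dx":0,"dy":0,"dz":10,"rx":0,"ry":0,"rz":0,"hand":0.2},{"dx":0,"dy":0,"dz":10,"rx":0,"ry":0,"rz":0,"hand":0.2},{"dx":0,"dy":0,"dz":8,"rx":0,"ry":0,"rz":0,"hand":0.2},{"dx":0,"dy":0,"dz":2,"rx":0,"ry":0,"rz":0,"hand":0.2},{"dx":0,"dy":0,"dz":0,"rx":0,"ry":0,"rz":0,"hand":0.2},{"dx":0,"dy":0,"dz":0,"rx":0,"ry":0,"rz":0,"hand":0.2}]'
```

```text
clock: 27.8
position: [0.4947, 0.0259, 0.0651]
tool_rot: [-3.14, 0.0, 1.551]
force: [0.6, 0.2, -0.4]
grip_width: 0.0341
```

```bash
python3 -m inch '[{"dx":0,"dy":0,"dz":1.5,"rx":0,"ry":0,"rz":0,"hand":0.2},{"dx":0,"dy":0,"dz":1.5,"rx":0,"ry":0,"rz":0,"hand":0.2},{"dx":0,"dy":0,"dz":0,"rx":0,"ry":0,"rz":0,"hand":0.2}]'
python3 - <<'E'
from fit import *
s=bot.observe();print(s['qpos'].round(3),s['position'],s['tool_rot'])
im,d=bot.grab_frame("wrist"); save("wrist8",im)
E
```

```text
clock: 28.1
position: [0.4946, 0.026, 0.0619]
tool_rot: [-3.14, 0.0, 1.551]
force: [-0.1, 0.3, -0.9]
grip_width: 0.0341
[-0.384  0.614  0.286  2.074 -0.346  0.5    0.138] [0.49456288 0.02603603 0.06193168] [-3.14028556e+00  1.24691095e-04  1.55082703e+00]
```

View pics/wrist8.png

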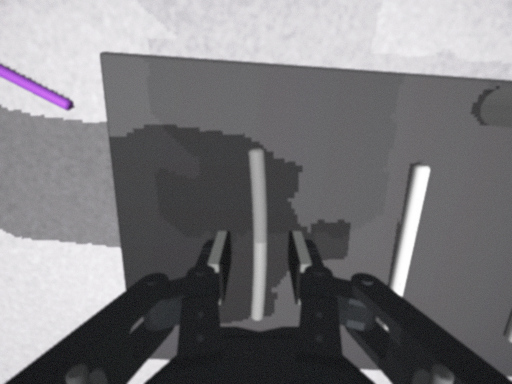

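```bash
python3 -m inch '[{"dx":0,"dy":0,"dz":0,"rx":0,"ry":0,"rz":0,"hand":0.5},{"dx":0,"dy":0,"dz":0,"rx":0,"ry":0,"rz":0,"hand":0.7},{"dx":0,"dy":0,"dz":0,"rx":0,"ry":0,"rz":0,"hand":0.8}]' 30; python3 -m inch '[{"dx":0,"dy":0,"dz":0,"rx":0,"ry":0,"rz":0,"hand":1},{"dx":0,"dy":0,"dz":0,"rx":0,"ry":0,"rz":0,"hand":1},{"dx":0,"dy":0,"dz":0,"rx":0,"ry":0,"rz":0,"hand":1},{"dx":0,"dy":0,"dz":0,"rx":0,"ry":0,"rz":0,"hand":1}]'
```

```text
clock: 28.45
position: [0.4946, 0.0261, 0.062]
tool_rot: [-3.14, 0.0, 1.551]
force: [0.6, 0.2, 0.2]
grip_width: 0.0086
clock: 28.85
position: [0.4947, 0.026, 0.0621]
tool_rot: [-3.14, 0.0, 1.551]
force: [-0.2, -0.4, 4.6]
grip_width: 0.006
```

Width reads 6.0 mm with Fz at 4.6 N, which may mean the pads are pinching above the rod's centre. I'll look before lifting.

Run:
```python
from fit import *
s=bot.observe();print(s['grip_width'],s['force'])
im,d=bot.grab_frame("wrist"); save("wrist9",cv2.resize(im[130:340,160:360],None,fx=3.5,fy=2.8,interpolation=cv2.INTER_CUBIC))
```

```text
0.006045572963328933 [-0.19947411 -0.41551544  4.56910158]
```

View pics/wrist9.png

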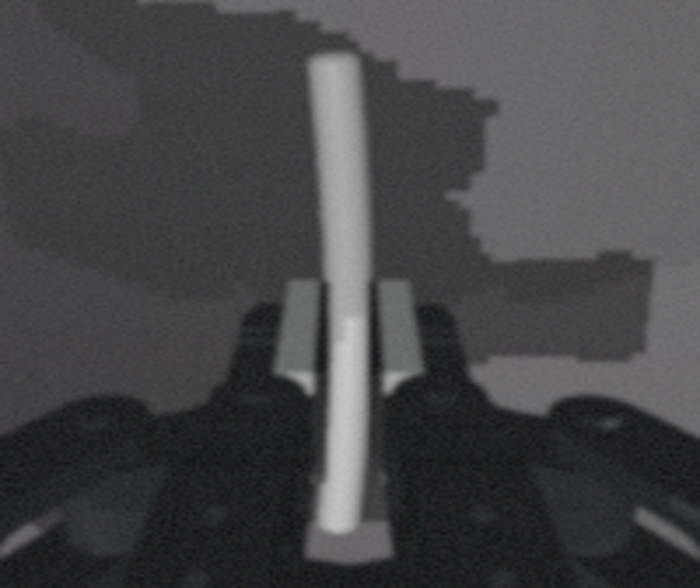

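```bash
python3 -m inch '[{"dx":0,"dy":0,"dz":-0.7,"rx":0,"ry":0,"rz":0,"hand":1},{"dx":0,"dy":0,"dz":-0.8,"rx":0,"ry":0,"rz":0,"hand":1},{"dx":0,"dy":0,"dz":0,"rx":0,"ry":0,"rz":0,"hand":1}]'
```

```text
clock: 29.2
position: [0.4946, 0.026, 0.0635]
tool_rot: [-3.14, 0.0, 1.551]
force: [-0.7, 0.7, 0.1]
grip_width: 0.0064
```

```bash
python3 -m inch '[{"dx":0,"dy":0,"dz":-2,"rx":0,"ry":0,"rz":0,"hand":1},{"dx":0,"dy":0,"dz":-3,"rx":0,"ry":0,"rz":0,"hand":1},{"dx":0,"dy":0,"dz":0,"rx":0,"ry":0,"rz":0,"hand":1}]'
python3 - <<'E'
from fit import *
s=bot.observe();print(s['grip_width'],s['force'])
im,d=bot.grab_frame("wrist"); save("wrist10",cv2.resize(im[130:340,160:360],None,fx=3.5,fy=2.8,interpolation=cv2.INTER_CUBIC))
im,d=bot.grab_frame("side"); save("side1",cv2.resize(im[140:300,150:340],None,fx=4,fy=3.6,interpolation=cv2.INTER_CUBIC))
E
```

```text
clock: 29.5
position: [0.4948, 0.026, 0.0689]
tool_rot: [-3.141, 0.0, 1.551]
force: [0.5, 0.5, 0.4]
grip_width: 0.0063
0.006303608207580589 [0.52253984 0.54656954 0.40456301]
```

View pics/wrist10.png

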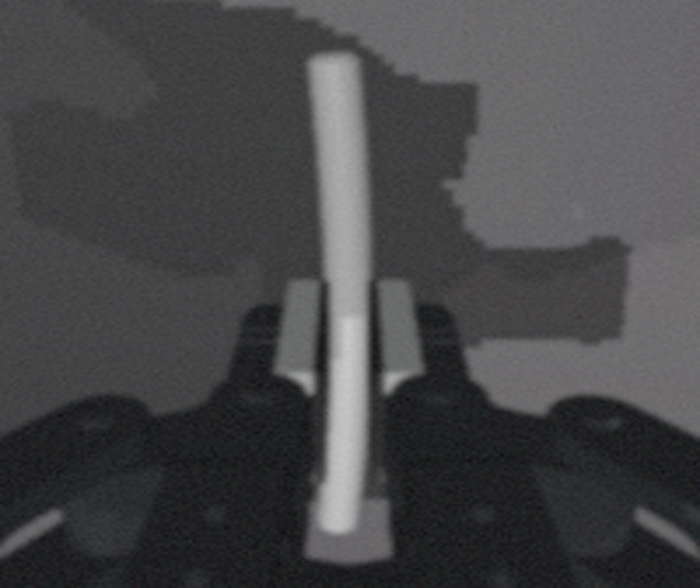

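View pics/side1.png

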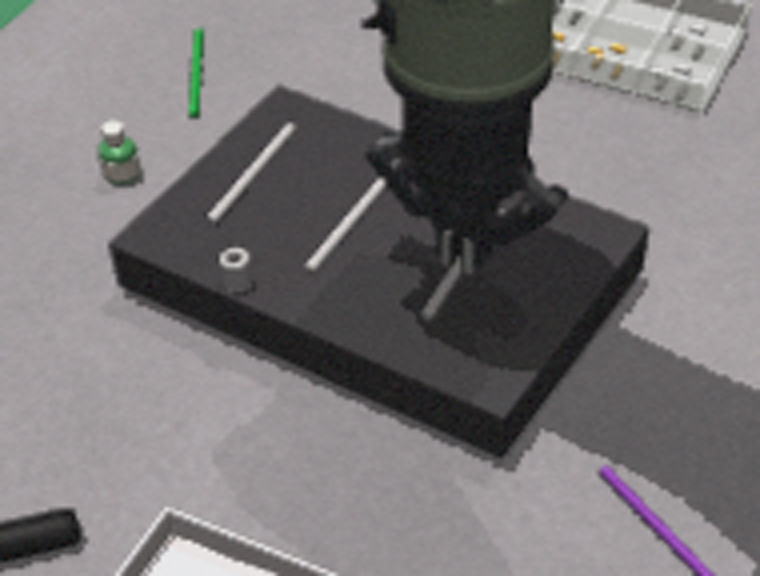

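The rod is held: it stays fixed in the wrist frame while the shadow moves. I'm lifting and carrying it to the plain tray.

```bash
python3 -m inch '[{"dx":0,"dy":0,"dz":-15,"rx":0,"ry":0,"rz":0,"hand":1},{"dx":0,"dy":0,"dz":-25,"rx":0,"ry":0,"rz":0,"hand":1},{"dx":0,"dy":0,"dz":-25,"rx":0,"ry":0,"rz":0,"hand":1},{"dx":10,"dy":0,"dz":-15,"rx":0,"ry":0,"rz":0,"hand":1},{"dx":20,"dy":-1,"dz":0,"rx":0,"ry":0,"rz":0,"hand":1},{"dx":30,"dy":-1,"dz":0,"rx":0,"ry":0,"rz":0,"hand":1},{"dx":30,"dy":-1,"dz":0,"rx":0,"ry":0,"rz":0,"hand":1},{"dx":30,"dy":-1,"dz":0,"rx":0,"ry":0,"rz":0,"hand":1},{"dx":30,"dy":-1,"dz":0,"rx":0,"ry":0,"rz":0,"hand":1},{"dx":30,"dy":-1,"dz":0,"rx":0,"ry":0,"rz":0,"hand":1}]'; python3 -m inch '[{"dx":30,"dy":-1,"dz":0,"rx":0,"ry":0,"rz":0,"hand":1},{"dx":30,"dy":-1,"dz":0,"rx":0,"ry":0,"rz":0,"hand":1},{"dx":30,"dy":-1,"dz":0,"rx":0,"ry":0,"rz":0,"hand":1},{"dx":23,"dy":-1,"dz":0,"rx":0,"ry":0,"rz":0,"hand":1},{"dx":0,"dy":0,"dz":0,"rx":0,"ry":0,"rz":0,"hand":1},{"dx":0,"dy":0,"dz":0,"rx":0,"ry":0,"rz":0,"hand":1}]';python3 -c "
from h import *
s=bot.observe();print(s['qpos'].round(3),s['position'],s['tool_rot'])"
```

```text
clock: 30.6
position: [0.4921, 0.2074, 0.1485]
tool_rot: [-3.14, 0.0, 1.551]
force: [0.5, -0.5, -0.1]
grip_width: 0.0061
clock: 31.2
position: [0.4903, 0.3191, 0.1482]
tool_rot: [-3.14, 0.001, 1.551]
force: [-0.5, -0.0, -0.7]
grip_width: 0.0061
[-0.938  0.592  0.375  1.797 -0.288  0.807 -0.439] [0.49034209 0.31908239 0.14816516] [-3.14002398e+00  7.03322535e-04  1.55140093e+00]
```

```bash
python3 -m inch '[{"dx":0,"dy":0,"dz":0,"rx":0,"ry":0,"rz":-0.08,"hand":1},{"dx":0,"dy":0,"dz":0,"rx":0,"ry":0,"rz":-0.14,"hand":1},{"dx":0,"dy":0,"dz":0,"rx":0,"ry":0,"rz":-0.14,"hand":1},{"dx":0,"dy":0,"dz":0,"rx":0,"ry":0,"rz":-0.14,"hand":1},{"dx":0,"dy":0,"dz":0,"rx":0,"ry":0,"rz":-0.14,"hand":1},{"dx":0,"dy":0,"dz":0,"rx":0,"ry":0,"rz":-0.14,"hand":1},{"dx":0,"dy":0,"dz":0,"rx":0,"ry":0,"rz":-0.14,"hand":1},{"dx":0,"dy":0,"dz":0,"rx":0,"ry":0,"rz":-0.14,"hand":1},{"dx":0,"dy":0,"dz":0,"rx":0,"ry":0,"rz":-0.14,"hand":1},{"dx":0,"dy":0,"dz":0,"rx":0,"ry":0,"rz":-0.14,"hand":1}]'; python3 -m inch '[{"dx":0,"dy":0,"dz":0,"rx":0,"ry":0,"rz":-0.14,"hand":1},{"dx":0,"dy":0,"dz":0,"rx":0,"ry":0,"rz":-0.12,"hand":1},{"dx":0,"dy":0,"dz":0,"rx":0,"ry":0,"rz":0,"hand":1},{"dx":0,"dy":0,"dz":0,"rx":0,"ry":0,"rz":0,"hand":1}]'
python3 - <<'E'
from fit import *
s=bot.observe();print(s['qpos'].round(3),s['position'],s['tool_rot'])
im,d=bot.grab_frame("wrist"); save("wrist11",im)
E
```

```text
clock: 32.2
position: [0.4909, 0.3178, 0.1485]
tool_rot: [-3.141, -0.001, 2.895]
force: [0.2, -0.3, -0.5]
grip_width: 0.0063
clock: 32.6
position: [0.4909, 0.3182, 0.1485]
tool_rot: [-3.141, -0.001, -3.137]
force: [0.0, 0.2, -0.6]
grip_width: 0.0061
[-0.637  0.558 -0.055  1.781  0.04   0.804  0.864] [0.49086266 0.31823647 0.14850325] [-3.14128326e+00 -1.28125257e-03 -3.13740671e+00]
```

View pics/wrist11.png

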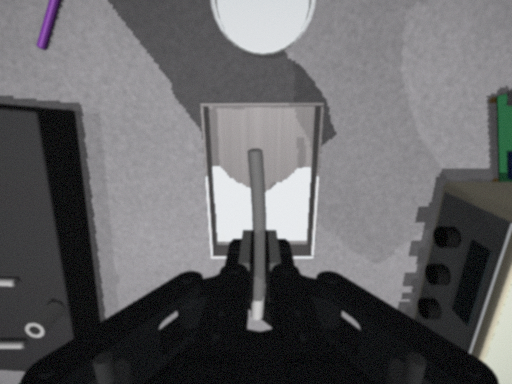

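Run:
```python
from fit import *
c,f=cal("wrist")
P=[px2plane(c,f,r,cc,0.032)[:2] for r,cc in [(104,201),(104,323),(258,314),(258,211)]]
print(np.round(P,4),np.mean(P,0)); 
for r,cc in [(150,255),(320,260)]: print(px2plane(c,f,r,cc,0.150)[:2])
```

```text
[[0.412  0.2631]
 [0.4115 0.376 ]
 [0.5749 0.3789]
 [0.5754 0.2639]] [0.49343834 0.32048618]
[0.43486723 0.31489131]
[0.54790047 0.31819639]
```

The tray is centred at about (0.4935, 0.3205), and the rod spans x from 0.435 to 0.548 inside it. I'm lowering.

```bash
python3 -m inch '[{"dx":-1,"dy":2,"dz":15,"rx":0,"ry":0,"rz":0,"hand":1},{"dx":0,"dy":0,"dz":25,"rx":0,"ry":0,"rz":0,"hand":1},{"dx":0,"dy":0,"dz":25,"rx":0,"ry":0,"rz":0,"hand":1},{"dx":0,"dy":0,"dz":20,"rx":0,"ry":0,"rz":0,"hand":1},{"dx":0,"dy":0,"dz":20,"rx":0,"ry":0,"rz":0,"hand":1},{"dx":0,"dy":0,"dz":15,"rx":0,"ry":0,"rz":0,"hand":1},{"dx":0,"dy":0,"dz":12,"rx":0,"ry":0,"rz":0,"hand":1},{"dx":0,"dy":0,"dz":5,"rx":0,"ry":0,"rz":0,"hand":1},{"dx":0,"dy":0,"dz":0,"rx":0,"ry":0,"rz":0,"hand":1},{"dx":0,"dy":0,"dz":0,"rx":0,"ry":0,"rz":0,"hand":1}]'
```

```text
clock: 33.65
position: [0.4917, 0.3214, 0.012]
tool_rot: [3.141, -0.001, -3.133]
force: [-0.7, -0.3, -1.0]
grip_width: 0.0062
```

```bash
python3 -m inch '[{"dx":0,"dy":0,"dz":1,"rx":0,"ry":0,"rz":0,"hand":1},{"dx":0,"dy":0,"dz":1,"rx":0,"ry":0,"rz":0,"hand":1}]'; python3 -m inch '[{"dx":0,"dy":0,"dz":1,"rx":0,"ry":0,"rz":0,"hand":1},{"dx":0,"dy":0,"dz":0,"rx":0,"ry":0,"rz":0,"hand":1}]'
```

```text
clock: 33.85
position: [0.4917, 0.3214, 0.01]
tool_rot: [3.141, -0.0, -3.133]
force: [-1.2, 0.4, -1.2]
grip_width: 0.0061
clock: 34.05
position: [0.4914, 0.3211, 0.0085]
tool_rot: [-3.142, -0.001, -3.132]
force: [0.3, -0.5, -0.2]
grip_width: 0.0062
```

```bash
python3 -m inch '[{"dx":0,"dy":0,"dz":1,"rx":0,"ry":0,"rz":0,"hand":1},{"dx":0,"dy":0,"dz":0,"rx":0,"ry":0,"rz":0,"hand":1}]'; python3 -m inch '[{"dx":0,"dy":0,"dz":0.8,"rx":0,"ry":0,"rz":0,"hand":1},{"dx":0,"dy":0,"dz":0,"rx":0,"ry":0,"rz":0,"hand":1}]'; python3 -m inch '[{"dx":0,"dy":0,"dz":0.4,"rx":0,"ry":0,"rz":0,"hand":1},{"dx":0,"dy":0,"dz":0,"rx":0,"ry":0,"rz":0,"hand":1}]'
```

```text
clock: 34.25
position: [0.4913, 0.3211, 0.0073]
tool_rot: [-3.141, -0.001, -3.132]
force: [-0.3, -0.3, -0.2]
grip_width: 0.0063
clock: 34.45
position: [0.4913, 0.3211, 0.0065]
tool_rot: [-3.141, -0.001, -3.132]
force: [-1.0, 0.3, -1.7]
grip_width: 0.0062
clock: 34.65
position: [0.4914, 0.3212, 0.0062]
tool_rot: [-3.141, -0.001, -3.132]
force: [-0.0, 0.9, -0.7]
grip_width: 0.0063
```

```bash
python3 -m inch '[{"dx":0,"dy":0,"dz":0.6,"rx":0,"ry":0,"rz":0,"hand":1},{"dx":0,"dy":0,"dz":0,"rx":0,"ry":0,"rz":0,"hand":1}]'; python3 -m inch '[{"dx":0,"dy":0,"dz":0,"rx":0,"ry":0,"rz":0,"hand":0.8},{"dx":0,"dy":0,"dz":0,"rx":0,"ry":0,"rz":0,"hand":0.7},{"dx":0,"dy":0,"dz":0,"rx":0,"ry":0,"rz":0,"hand":0.6},{"dx":0,"dy":0,"dz":0,"rx":0,"ry":0,"rz":0,"hand":0.5},{"dx":0,"dy":0,"dz":0,"rx":0,"ry":0,"rz":0,"hand":0.4},{"dx":0,"dy":0,"dz":0,"rx":0,"ry":0,"rz":0,"hand":0.4}]'
```

```text
clock: 34.85
position: [0.4914, 0.3212, 0.0056]
tool_rot: [-3.141, -0.001, -3.132]
force: [-0.0, 0.3, -0.9]
grip_width: 0.0062
clock: 35.45
position: [0.4914, 0.3211, 0.0057]
tool_rot: [-3.141, -0.001, -3.132]
force: [0.6, -0.4, -0.3]
grip_width: 0.0256
```

```bash
python3 -m inch '[{"dx":0,"dy":0,"dz":-3,"rx":0,"ry":0,"rz":0,"hand":0.4},{"dx":0,"dy":0,"dz":-10,"rx":0,"ry":0,"rz":0,"hand":0.4},{"dx":0,"dy":0,"dz":-20,"rx":0,"ry":0,"rz":0,"hand":0.4},{"dx":0,"dy":0,"dz":-30,"rx":0,"ry":0,"rz":0,"hand":0.4},{"dx":0,"dy":0,"dz":-35,"rx":0,"ry":0,"rz":0,"hand":0.4},{"dx":0,"dy":0,"dz":-35,"rx":0,"ry":0,"rz":0,"hand":0.4},{"dx":0,"dy":0,"dz":-20,"rx":0,"ry":0,"rz":0,"hand":0.4},{"dx":0,"dy":0,"dz":-5,"rx":0,"ry":0,"rz":0,"hand":0.4}]'
python3 - <<'E'
from fit import *
im,d=bot.grab_frame("wrist"); save("wrist12",im)
im,d=bot.grab_frame("top"); save("top2",im)
E
```

```text
clock: 36.25
position: [0.4925, 0.3218, 0.167]
tool_rot: [3.139, 0.002, -3.133]
force: [-0.7, 0.9, 0.3]
grip_width: 0.0254
```

View pics/wrist12.png

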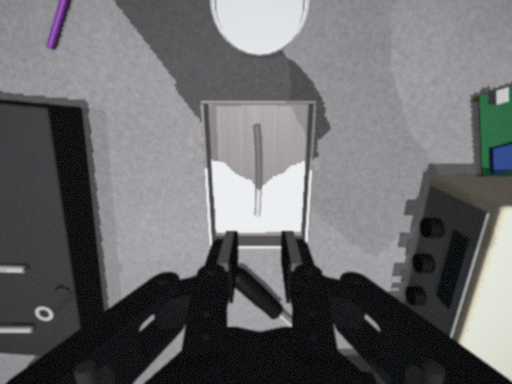

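View pics/top2.png

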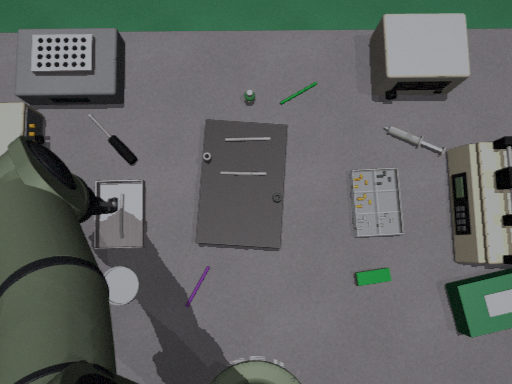

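The bent rod lies along the tray floor (wrist rows 125–215, column 258). The two straight rods are at top pixels (139,248) and (173,243), about 5 px further away, which is about 12 mm. Everything else is where it was. The arm is clear, so I'm handing in.

```bash
python3 -m inch '[{"dx":0,"dy":0,"dz":0,"rx":0,"ry":0,"rz":0,"hand":0.4},{"dx":0,"dy":0,"dz":0,"rx":0,"ry":0,"rz":0,"hand":0.4}]'; python3 -c "
from workcell import bot
print(bot.job_done())"
```

```text
clock: 36.55
position: [0.4911, 0.3209, 0.1626]
tool_rot: [-3.141, -0.003, -3.132]
force: [0.9, -0.6, -1.2]
grip_width: 0.0257
the job is handed in; nothing more can be done
None
```

I rolled each of the three rods half a turn away from the robot. One was bent, the near one, and it now lies in the plain tray. The job was handed in at 36.55 s.

| Rod | Fingertip travel | What the fingertip felt | Result |
|---|---|---|---|
| Far | 25.3 mm | level, mostly 2–4 N | straight, left where it rolled to |
| Middle | 25.5 mm | level, mostly 2–4 N | straight, left where it rolled to |
| Near | about 29 mm | middle rose about 1.9 mm, then sank flat, about 2–4 N | bent, moved to the tray |

**Last checks:** The final pictures show the bent rod flat on the tray floor. The two straight rods lie about 12 mm further from the robot than at the start. The bystanders look unmoved, and nothing is touching the robot.

**What disagreed or went less well:**
- **Force:** single readings, which carry about 0.5 N of noise, went up to about 5 N while rolling. That is above the 2–4 N target but below the 8 N limit. For the last few millimetres of the two straight rods they dipped to about 1.5 N.
- **Wrong-way turn:** my first turn towards the grasp brought joint 7 to 2.51, just inside its 2.52 limit, so I turned back half a turn and grasped from the other side.
- **Grip width:** it read about 6 mm on the 8 mm rod, with 4.6 N pushing up on the tool as the fingers closed. The rod held without slipping.
- **Position estimates:** the top and wrist cameras differed by 3–8 mm. I averaged them for the rolling, then aimed by the wrist camera alone for the grasp and mainly by it for the tray.

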